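# Tamp proud guide blocks level in a spring-loaded pick tray

### The job

The pick tray was filled by hand and two guide blocks have ridden up on their neighbours: take the flat tamper out of its fork holder and press them down inside the tray until every block lies flat on the floor, ending with a steady push of about 10 N held on the level bed for about a second to bed them in. Never load a block or the tray with more than 25 N from the tamper, and keep the fingers off the blocks. Then hang the tamper back by its collar in the fork, well into the slot, and let go, without disturbing the two vials.

Things in the scene. Friction and masses are not known exactly. Their poses are not given: they have to be found in the camera images.
- tray_in (a point): Middle of the pocket floor of the fixed spring tray (black walls, aluminium base). Floor 8 mm above the worktop. Pocket 79 mm along its x, 89 mm along its y; walls 6 mm thick, rim 28 mm above the floor. z up. A sprung bar closes the -y end; its springs and bracket reach 102 mm from here along -y. The base plate reaches 64 mm either way along x.
- bar (a joint): How far the aluminium sprung bar (77 x 10 x 25 mm, top 26 mm above the pocket floor) is pushed outward along the tray's -y, in m: 0 on its stop, at most 0.020; about 0.011 when all blocks lie level. The springs push it inward with 2.7 N at 0, 90 N/m more as it moves. Only the blocks move it; it is not to be handled.
- tamper_grip (a point): Middle of the wooden handle of the tamper (0.3 kg), z up. Handle 28 mm along x (grasp across this), 42 along y, 54 high. A steel collar, 34 mm across, ends 32 mm below; under it a 14 mm stem, then a flat plate, 68 mm along x, 77 along y. The stem is screwed out differently each time: plate underside 70 to 82 mm below this point, to be found by touch. Its x goes along the tray's x.
- holder_slot (a point): Where the tamper hangs: middle of the slot of the fixed blue-grey fork holder, on the fork's top face, 62 mm above the worktop (z up). The slot is 22 mm wide between two prongs, 22 mm long from here, open to +y; 12 mm of slot behind. The tamper's collar rests on the prongs, its handle 32 mm above. It comes out and goes in only by sliding along y, lifted a few mm; clear after 65 mm.
- vial_red_mid (a point): Middle of a loose small vial with a red cap, 21 mm across, 46 mm tall, standing beyond the tray. A bystander.
- vial_black_mid (a point): Middle of a loose small vial with a black cap, 21 mm across, 46 mm tall, standing beside the holder. A bystander.
- block_1: Loose steel guide block, 80 g, 25 x 25 x 22 mm high, bevelled top and bottom (4 mm in, 7 mm up) on its two sides across the tray's y, brass bush in the middle; origin at its centre, 11 mm above the pocket floor when it lies flat. At the start it lies flat on the pocket floor.
- block_2: Loose steel guide block, 80 g, 25 x 25 x 22 mm high, bevelled top and bottom (4 mm in, 7 mm up) on its two sides across the tray's y, brass bush in the middle; origin at its centre, 11 mm above the pocket floor when it lies flat. At the start it lies flat on the pocket floor.
- block_3: Loose steel guide block, 80 g, 25 x 25 x 22 mm high, bevelled top and bottom (4 mm in, 7 mm up) on its two sides across the tray's y, brass bush in the middle; origin at its centre, 11 mm above the pocket floor when it lies flat. At the start it lies flat on the pocket floor.
- block_4: Loose steel guide block, 80 g, 25 x 25 x 22 mm high, bevelled top and bottom (4 mm in, 7 mm up) on its two sides across the tray's y, brass bush in the middle; origin at its centre, 11 mm above the pocket floor when it lies flat. At the start it lies flat on the pocket floor.
- block_5: Loose steel guide block, 80 g, 25 x 25 x 22 mm high, bevelled top and bottom (4 mm in, 7 mm up) on its two sides across the tray's y, brass bush in the middle; origin at its centre, 11 mm above the pocket floor when it lies flat. At the start it lies flat on the pocket floor.
- block_6: Loose steel guide block, 80 g, 25 x 25 x 22 mm high, bevelled top and bottom (4 mm in, 7 mm up) on its two sides across the tray's y, brass bush in the middle; origin at its centre, 11 mm above the pocket floor when it lies flat. At the start it lies flat on the pocket floor.
- block_7: Loose steel guide block, 80 g, 25 x 25 x 22 mm high, bevelled top and bottom (4 mm in, 7 mm up) on its two sides across the tray's y, brass bush in the middle; origin at its centre, 11 mm above the pocket floor when it lies flat. At the start it lies flat on the pocket floor.
- block_8: Loose steel guide block, 80 g, 25 x 25 x 22 mm high, bevelled top and bottom (4 mm in, 7 mm up) on its two sides across the tray's y, brass bush in the middle; origin at its centre, 11 mm above the pocket floor when it lies flat. At the start it lies flat on the pocket floor.
- block_9: Loose steel guide block, 80 g, 25 x 25 x 22 mm high, bevelled top and bottom (4 mm in, 7 mm up) on its two sides across the tray's y, brass bush in the middle; origin at its centre, 11 mm above the pocket floor when it lies flat. At the start it lies flat on the pocket floor.
- block_10: Loose steel guide block, 80 g, 25 x 25 x 22 mm high, bevelled top and bottom (4 mm in, 7 mm up) on its two sides across the tray's y, brass bush in the middle; origin at its centre, 11 mm above the pocket floor when it lies flat. At the start it has ridden up: wedged upright between two neighbours, 18 mm too high. Pressed down with some 5 to 18 N it forces them and the sprung bar apart and drops in level.
- block_11: Loose steel guide block, 80 g, 25 x 25 x 22 mm high, bevelled top and bottom (4 mm in, 7 mm up) on its two sides across the tray's y, brass bush in the middle; origin at its centre, 11 mm above the pocket floor when it lies flat. At the start it has ridden up: wedged upright between two neighbours, 18 mm too high. Pressed down with some 5 to 18 N it forces them and the sprung bar apart and drops in level.
Mind the look-alikes: they are no part of the job. What is shaped like the block_6 but orange is not meant.

How it is judged:
On the way:
1. all blocks flat (centre within 2 mm of its seat, tilt under 0.15 rad) while the tamper holds a steady push of 7 to 14 N on them (23 to 31 N on the tray, with block weight and springs), for 0.5 s (z of each of block_1, block_2, block_3, block_4, block_5, block_6, block_7, block_8, block_9, block_10, block_11 in the frame of tray_in below 0.013 m and angle between each of block_1, block_2, block_3, block_4, block_5, block_6, block_7, block_8, block_9, block_10, block_11's own z axis and vertical below 0.15 rad and (contact force between tamper and block_1 above 1 N or contact force between tamper and block_2 above 1 N or contact force between tamper and block_3 above 1 N or contact force between tamper and block_4 above 1 N or contact force between tamper and block_5 above 1 N or contact force between tamper and block_6 above 1 N or contact force between tamper and block_7 above 1 N or contact force between tamper and block_8 above 1 N or contact force between tamper and block_9 above 1 N or contact force between tamper and block_10 above 1 N or contact force between tamper and block_11 above 1 N) and contact force between tray and anything else between 23 and 31 N), for 0.5 s.
At the end, for the whole second after the job is handed in: All eleven blocks lie flat in the tray, centres no more than 2 mm above their seat and tilted less than 0.15 rad, and the tamper hangs upright (within 0.08 rad) by its collar in the fork of its holder, handle within 12 mm of the middle of the slot, all at rest (z of each of block_1, block_2, block_3, block_4, block_5, block_6, block_7, block_8, block_9, block_10, block_11 in the frame of tray_in below 0.013 m and angle between each of block_1, block_2, block_3, block_4, block_5, block_6, block_7, block_8, block_9, block_10, block_11's own z axis and vertical below 0.15 rad and linear speed of each of block_1, block_2, block_3, block_4, block_5, block_6, block_7, block_8, block_9, block_10, block_11, tamper below 0.02 m/s and horizontal distance between tamper_grip and holder_slot below 0.012 m and angle between tamper_grip's own z axis and vertical below 0.08 rad and z of tamper_grip in the frame of holder_slot between 0.028 and 0.036 m); the robot touches nothing.
It fails at once if the tamper presses on any one block, or on the tray itself, with more than 25 N (contact force between tamper and block_1 above 25 N or contact force between tamper and block_2 above 25 N or contact force between tamper and block_3 above 25 N or contact force between tamper and block_4 above 25 N or contact force between tamper and block_5 above 25 N or contact force between tamper and block_6 above 25 N or contact force between tamper and block_7 above 25 N or contact force between tamper and block_8 above 25 N or contact force between tamper and block_9 above 25 N or contact force between tamper and block_10 above 25 N or contact force between tamper and block_11 above 25 N or contact force between tamper and tray above 25 N).
It fails at once if the fingers or the arm touch a block (contact force between any of the fingers, the arm and block_1 above 0.5 N or contact force between any of the fingers, the arm and block_2 above 0.5 N or contact force between any of the fingers, the arm and block_3 above 0.5 N or contact force between any of the fingers, the arm and block_4 above 0.5 N or contact force between any of the fingers, the arm and block_5 above 0.5 N or contact force between any of the fingers, the arm and block_6 above 0.5 N or contact force between any of the fingers, the arm and block_7 above 0.5 N or contact force between any of the fingers, the arm and block_8 above 0.5 N or contact force between any of the fingers, the arm and block_9 above 0.5 N or contact force between any of the fingers, the arm and block_10 above 0.5 N or contact force between any of the fingers, the arm and block_11 above 0.5 N).
It fails at once if a block leaves the tray ((x of any of block_1, block_2, block_3 in the frame of tray_in above 0.045 m or x of any of block_1, block_2 in the frame of tray_in below -0.045 m or y of any of block_1, block_2 in the frame of tray_in above 0.05 m or y of any of block_1, block_2 in the frame of tray_in below -0.07 m or z of any of block_1, block_2 in the frame of tray_in above 0.05 m) or (x of any of block_3, block_4, block_5 in the frame of tray_in below -0.045 m or y of any of block_3, block_4 in the frame of tray_in above 0.05 m or y of any of block_3, block_4 in the frame of tray_in below -0.07 m or z of any of block_3, block_4 in the frame of tray_in above 0.05 m or x of any of block_4, block_5 in the frame of tray_in above 0.045 m) or (y of any of block_5, block_6, block_7 in the frame of tray_in above 0.05 m or y of any of block_5, block_6 in the frame of tray_in below -0.07 m or z of any of block_5, block_6 in the frame of tray_in above 0.05 m or x of any of block_6, block_7 in the frame of tray_in above 0.045 m or x of any of block_6, block_7 in the frame of tray_in below -0.045 m) or (y of any of block_7, block_8, block_9 in the frame of tray_in below -0.07 m or z of any of block_7, block_8 in the frame of tray_in above 0.05 m or x of any of block_8, block_9 in the frame of tray_in above 0.045 m or x of any of block_8, block_9 in the frame of tray_in below -0.045 m or y of any of block_8, block_9 in the frame of tray_in above 0.05 m) or (z of any of block_9, block_10, block_11 in the frame of tray_in above 0.05 m or x of any of block_10, block_11 in the frame of tray_in above 0.045 m or x of any of block_10, block_11 in the frame of tray_in below -0.045 m or y of any of block_10, block_11 in the frame of tray_in above 0.05 m or y of any of block_10, block_11 in the frame of tray_in below -0.07 m)).
It fails at once if a vial is shifted by more than 15 mm or tipped over (distance of any of vial_red_mid, vial_black_mid from where it was at the start of the episode above 0.015 m or angle between any of vial_red_mid, vial_black_mid's own z axis and vertical above 0.3 rad).
It also fails if it takes over 58 s, if anything falls off the work surface, if the arm or the gripper's body presses on something with over 40 N, if the wrist force passes 120 N, or if a joint passes its speed limit or range.

### The arm

A 6-joint arm with a two-finger parallel gripper is mounted at the origin on a cart in front of the work surface, level with it; the furniture and walls round the work are solid. World frame = base frame: x ahead of the robot, y to its left, z up, the work surface at z = 0. Lengths are in m, angles in rad, forces in N, time in s.
With the tool pointing down it reaches from about 0.225 to 0.725 m from the base axis. Payload 3.1 kg.
Tool frame: the origin (TCP) lies at the very end of the fingers, on their centre line; the grasp point (between the pads) lies behind it (ctrl.grasp_offset is the z of the grasp point in the tool frame, in m); z points along the fingers, y is the direction in which the jaws open and shut (so a half turn about z gives the same grasp; the last joint's range is limited). The gripper opens to 85 mm and grips with 20 to 120 N. Pads are 22 mm wide; open, the fingers measure 114 mm over their backs; the gripper's body (76 mm by 85 mm) begins 54 mm behind the grasp point. The pads swing forward as they close: fully open they stand 13 mm farther back than shut.
Start: joints at [-1.352, 0.048, 0.099, 1.622, 0, 1.443], TCP at [0.178, -0.494, 0.199] pointing down, gripper open.
Joint ranges: [-2.91, 2.91], [-0.99, 1.94], [-1.21, 1.42], [-2.12, 2.29], [-1.49, 1.47], [-3.14, 3.14]. Speed limits (rad/s): [2.79, 2.79, 3.14, 3.14, 3.14, 3.14].

### API

Orientations are given as a unit quaternion [x, y, z, w].
In Python, from cell import sense, capture, ctrl gives the robot as it stands. The module is installed in compiled form; this text tells all that it offers.
- The arm moves only by the tool play_rows, never from a script. Its argument "increments" is a list that holds one entry, the list of rows, each a list of 7 numbers: the shift along the tool's x, y, z in cm, then the turn, a rotation vector about the tool's x, y, z in degrees, then the finger opening in cm, from 0 to 8.54. A call has 1 to 5 rows; each row is the pose to reach, as a shift and turn from the pose commanded when the call began, along the tool's axes at that moment; what a row does not reach only later rows make up. A row lasts 1/8 s, in which the tool goes at most 62.5 mm and 10.7 degrees, less where a joint would pass 70% of its speed; a pose out of reach is approached as far as the arm can. A call with a gripper value outside its range is refused whole. The fingers move at their own pace and stop on an object; "grip_force" is the grip in N (left out, the last holds). Time passes only in rows, so rows that repeat a pose let the fingers close. It gives the time, the measured TCP pose, the force and the opening at its end, in the units of the state.
- sense(): the state, without advancing time (a new reading comes with each control period).
- capture(name): name is "scene" or "top" or "wrist"; returns a dict with "img" (384x512x3 uint8, blue, green, red), "z_map" (384x512 float32, m along the optical axis (not along the pixel's ray), 0 where there is no reading), "vertical_fov" (degrees; the focal length in pixels is half the picture's height over the tangent of half this angle, whatever the lens; pixels are square), "cx", "cy" (the principal point, pixels), "R" (3x3) and "t" (3): a world point X has camera coordinates R X + t. Camera axes: x right, y down, z forward; pixel columns grow to the right and rows downward; lengths in m; the calibration is good to about 2 mm. A picture is of the moment at which its call begins.
- ctrl.hand_in(): hands the job in, once; it reports no verdict.
The state is a dict: "time": time; "joints": joint angles; "joint_vel": joint speeds; "tau": joint torques, N m; "position": TCP position; "eef_rot": TCP orientation; "force": force on the tool from outside, world axes, zero at the start; "wrist_torque": the same for the moment, N m; "gripper_width": finger opening in m.
Only numpy, scipy, OpenCV 4.12 (cv2) and the standard library are available. Lean on these libraries where they do the work, as an engineer would, in place of code of your own. Each camera call takes 0.05 s, during which the arm holds its last target.

## Working session

There is one attempt and no reset: what is moved stays moved. The work goes in short steps, Python scripts to look and compute and a tool call to move; the robot and the scene stay as the last step left them, time stands still between calls to the robot, and variables do not carry over. Pictures are saved under pics/ and viewed, and the job is handed in when it is done.

Besides the shell and the picture viewer there is one more tool, called after ">>>" as name(argument=value, ...), one argument or row to a line, values as JSON. play_rows: Moves the arm, as the interface text tells. Its arguments: {"type":"object","properties":{"increments":{"type":"array","items":{"type":"array","items":{"type":"array","items":{"type":"number"}}}},"grip_force":{"type":"number"}},"required":["increments"]}

```bash
ls; mkdir -p pics; cat > h.py <<'E'
import numpy as np, cv2
from cell import sense, capture, ctrl
def cam(n):
    c=capture(n); c['f']=c['img'].shape[0]/2/np.tan(np.radians(c['vertical_fov'])/2); return c
def pts(c):
    H,W=c['z_map'].shape; u,v=np.meshgrid(np.arange(W),np.arange(H)); z=c['z_map']
    P=np.stack([(u-c['cx'])/c['f']*z,(v-c['cy'])/c['f']*z,z],-1)
    X=(P-np.array(c['t']))@np.array(c['R']); X[z==0]=np.nan; return X
def ray(c,u,v,h):
    R=np.array(c['R']);t=np.array(c['t']); o=-R.T@t
    d=R.T@np.array([(u-c['cx'])/c['f'],(v-c['cy'])/c['f'],1]); return o+d*(h-o[2])/d[2]
def proj(c,X):
    p=np.array(c['R'])@np.array(X)+np.array(c['t']); return p[0]/p[2]*c['f']+c['cx'],p[1]/p[2]*c['f']+c['cy']
E
python3 - <<'E'
from h import *
s=sense(); print(s, ctrl.grasp_offset)
for n in ['scene','top','wrist']:
    c=cam(n); cv2.imwrite(f'pics/{n}0.png',c['img']); print(n,c['f'],c['R'],c['t'],c['cx'],c['cy'])
    np.save(f'pics/{n}0.npy',c['z_map'])
E
```

```text
pics
{'time': 0.0, 'joints': array([-1.35179662e+00,  4.87441915e-02,  9.75816386e-02,  1.62200150e+00,
        1.95423560e-05,  1.44302304e+00]), 'joint_vel': array([ 0.00104673,  0.00031737, -0.0020927 ,  0.00074652, -0.00088429,
        0.00067773]), 'tau': array([ 4.22083176e-04, -3.38783526e+01,  3.20014107e+01,  2.01996026e-02,
       -1.70745725e-04,  3.41037811e-07]), 'position': array([ 0.17828538, -0.49306627,  0.19801255]), 'eef_rot': array([ 9.85005493e-01,  1.72518920e-01, -4.42200498e-05, -1.18307706e-03]), 'force': array([ 0.21491141, -0.60890867, -0.26919866]), 'wrist_torque': array([-0.00603057,  0.00190705, -0.01111234]), 'gripper_width': 0.0857077736445491} -0.0187
scene 417.53917423932427 [[-0.65388251 -0.75656818  0.00649932]
 [-0.50349553  0.42871428 -0.75013086]
 [ 0.56473879 -0.49376983 -0.66125747]] [0.41156111 0.32679265 0.65874516] 257.2707077284379 183.88064291487035
top 423.22290251860306 [[-0.01327034 -0.99991033  0.00179798]
 [-0.99486989  0.01302306 -0.10032095]
 [ 0.10028854 -0.00312004 -0.9949535 ]] [0.05683967 0.58731199 0.88299248] 253.6823196269961 189.6277306707175
wrist 306.0443553615915 [[ 0.34039437 -0.94028024 -0.00217772]
 [-0.90153624 -0.32702476  0.28334998]
 [-0.26714055 -0.09448745 -0.9590141 ]] [-0.52356069 -0.03725065  0.37890936] 256.8241769247705 186.6048267826195
```

View pics/scene0.png

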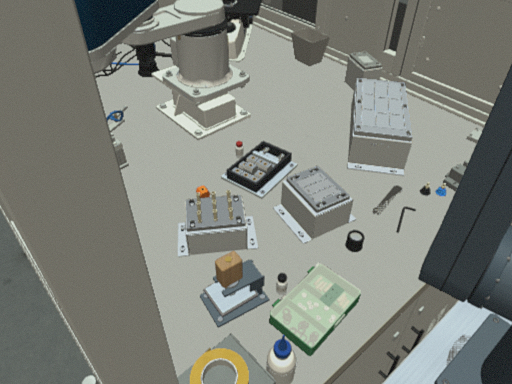

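View pics/top0.png

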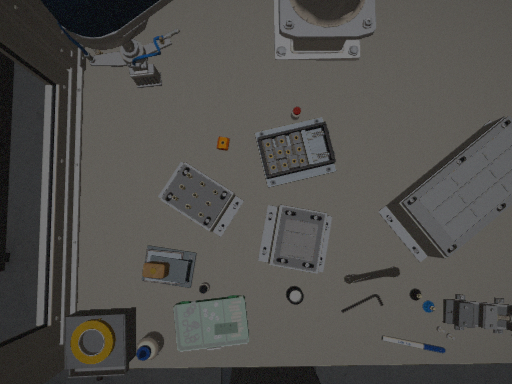

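View pics/wrist0.png

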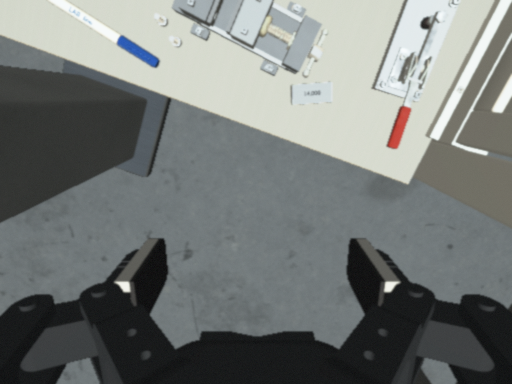

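```bash
python3 - <<'E'
from h import *
a=cv2.imread('pics/top0.png')
cv2.imwrite('pics/tray_z.png',cv2.resize(a[95:205,235:355],None,fx=6,fy=6,interpolation=cv2.INTER_CUBIC)[:600])
cv2.imwrite('pics/hold_z.png',cv2.resize(a[230:305,130:225],None,fx=8,fy=8,interpolation=cv2.INTER_CUBIC))
b=cv2.imread('pics/scene0.png')
cv2.imwrite('pics/scene_z.png',cv2.resize(np.hstack([b[125:205,210:310],b[245:325,190:290]]),None,fx=4,fy=4,interpolation=cv2.INTER_CUBIC))
c=cam('top'); X=pts(c)
for u,v in [(296,111),(204,288),(297,152),(155,269),(275,150),(300,150),(318,140),(180,265),(188,268),(148,260),(222,143)]: print(u,v,X[v,u].round(4))
c=cam('scene'); X=pts(c)
for u,v in [(229,260),(260,160)]: print(u,v,X[v,u].round(4))
E
```

```text
296 111 [ 0.756  -0.0446  0.0447]
204 288 [0.3837 0.1542 0.0495]
297 152 [ 0.6693 -0.0464  0.0282]
155 269 [0.4296 0.2389 0.1218]
275 150 [0.6704 0.0026 0.0482]
300 150 [ 0.6721 -0.0521  0.036 ]
318 140 [ 0.6998 -0.0962  0.0078]
180 265 [0.4322 0.2014 0.0637]
188 268 [0.4244 0.188  0.0442]
148 260 [0.4412 0.2744 0.032 ]
222 143 [0.692  0.1171 0.025 ]
229 260 [0.4209 0.2434 0.1235]
260 160 [ 0.6807 -0.0531  0.0285]
```

View pics/tray_z.png

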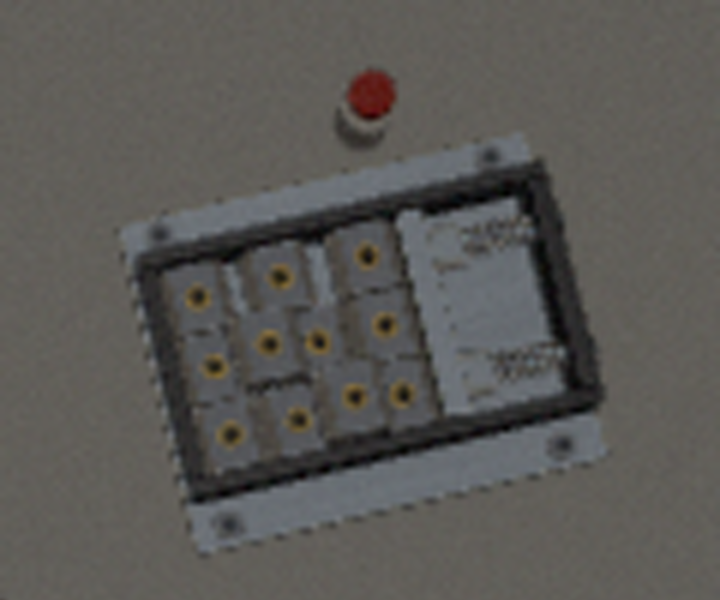

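View pics/hold_z.png

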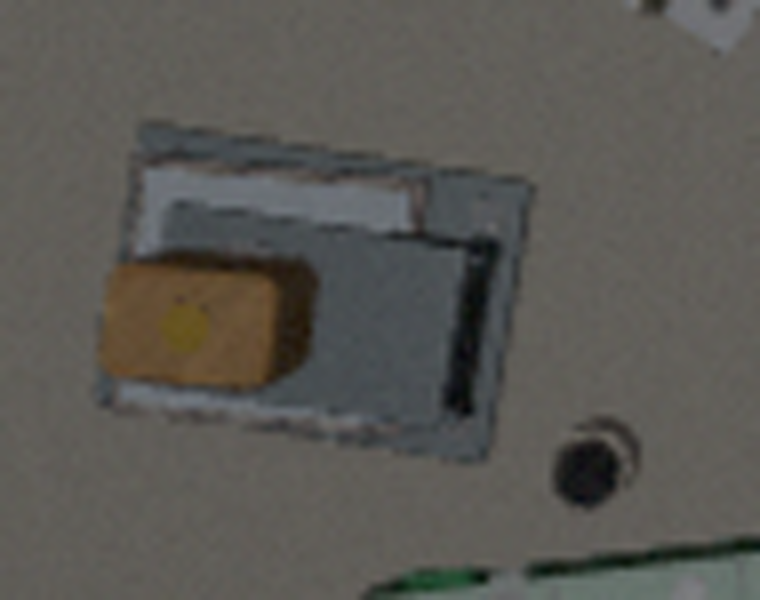

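View pics/scene_z.png

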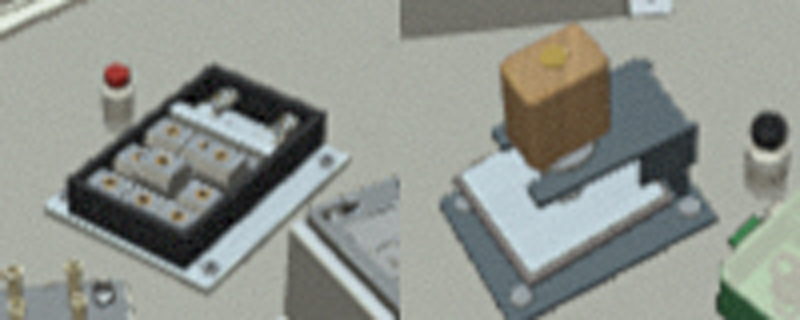

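```bash
python3 - <<'E'
from h import *
def rect(P,name):
    r=cv2.minAreaRect((P[:,:2]*1000).astype(np.float32)); print(name,len(P),[np.round(q,1) for q in r]); return r
for n in ['top','scene']:
    c=cam(n); X=pts(c); im=c['img'].astype(int); hsv=cv2.cvtColor(c['img'],cv2.COLOR_BGR2HSV)
    x,y,z=X[...,0],X[...,1],X[...,2]
    near=(abs(x-.43)<.07)&(abs(y-.22)<.09)
    wood=near&(hsv[...,1]>90)
    t=wood&(z>.114)&(z<.128)
    print(n,'woodtop z',np.nanmedian(z[t])); rect(X[t],'handle top')
    gold=wood&(hsv[...,0]>20)&(hsv[...,1]>150); vv,uu=np.nonzero(gold&t)
    if len(uu): print('gold px',uu.mean(),vv.mean(),ray(c,uu.mean(),vv.mean(),.121).round(4),len(uu))
    f=near&(z>.056)&(z<.067)&(~wood); rect(X[f],'fork top'); print(np.nanmedian(z[f]))
    if n=='top':
        tr=(abs(x-.67)<.09)&(abs(y+.05)<.14)
        base=tr&(z<.014)&(z>.004)&(im.sum(-1)>240)
        m=(base*255).astype(np.uint8); cv2.imwrite('pics/basemask.png',m)
        rim=tr&(im.sum(-1)<130); cv2.imwrite('pics/rimmask.png',(rim*255).astype(np.uint8)[95:205,235:355])
        d=np.clip((z-0.0)/0.06*255,0,255); d[np.isnan(d)]=0
        cv2.imwrite('pics/zmap.png',cv2.resize(cv2.applyColorMap(d[95:205,235:355].astype(np.uint8),cv2.COLORMAP_JET),None,fx=5,fy=5,interpolation=cv2.INTER_NEAREST))
        k=f[230:305,130:225]|0; cv2.imwrite('pics/fm.png',cv2.resize((f[230:305,130:225]*255).astype(np.uint8),None,fx=5,fy=5,interpolation=0))
        # bushes
        g=tr&(hsv[...,1]>110)&(hsv[...,0]>10)&(hsv[...,0]<35)
        nl,l,st,ce=cv2.connectedComponentsWithStats((g*255).astype(np.uint8))
        for i in range(1,nl):
            if st[i,4]>2:
                u,v=ce[i]; print('bush',ce[i].round(1),st[i,4],'z',np.nanmedian(z[int(v)-3:int(v)+4,int(u)-3:int(u)+4]).round(4))
E
```

```text
top woodtop z 0.12143307341679578
handle top 312 [array([427.2, 242.6]), array([41.2, 27.5]), np.float64(83.0)]
gold px 152.7 270.65 [0.4265 0.2434 0.121 ] 20
fork top 551 [array([424.4, 225.3]), array([82.1, 46.2]), np.float64(80.7)]
0.06272336692140972
bush [297. 137.] 3 z 0.0306
bush [281.3 140.7] 9 z 0.0309
bush [267.7 144.7] 6 z 0.0308
bush [298.9 149.3] 7 z 0.0311
bush [279.  151.6] 10 z 0.0488
bush [287.6 151.5] 8 z 0.0309
bush [270.5 155.8] 6 z 0.0313
bush [293.6 160.6] 9 z 0.0484
bush [300.7 160.5] 6 z 0.0325
bush [284.  165.7] 3 z 0.031
bush [273.5 167.2] 4 z 0.0308
scene woodtop z 0.1206237697140218
handle top 319 [array([423.7, 243.7]), array([39. , 25.6]), np.float64(85.1)]
fork top 571 [array([455.5, 208.7]), array([ 89.2, 137.6]), np.float64(65.6)]
0.06195611667843735
```

View pics/zmap.png

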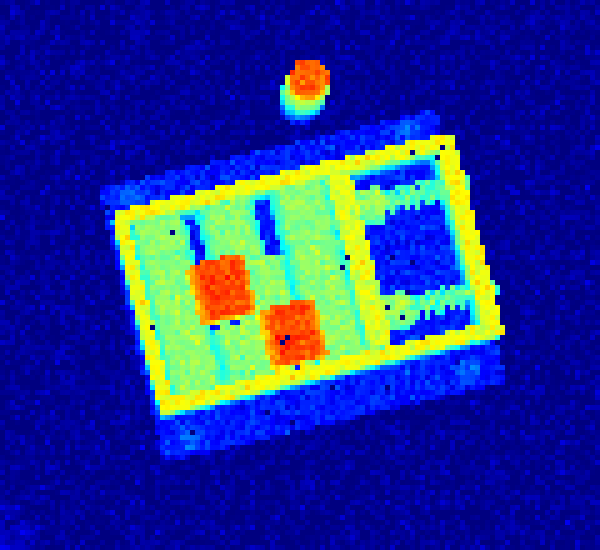

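View pics/fm.png

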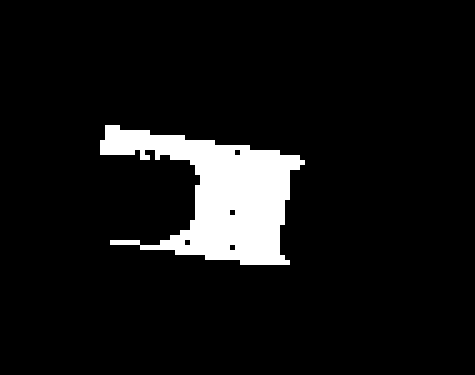

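```bash
python3 -c "
import cv2
cv2.imwrite('pics/rm.png',cv2.resize(cv2.imread('pics/rimmask.png'),None,fx=5,fy=5,interpolation=0))"
```

```text
(no output)
```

View pics/rm.png

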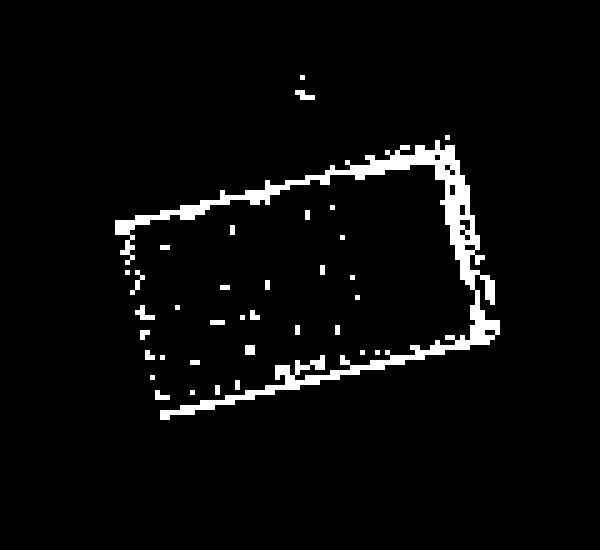

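```bash
cat > fit.py <<'E'
from h import *
from scipy.optimize import minimize
def sides(P,th):
    # coordinates in frame rotated by th ; return robust extents
    c,s=np.cos(th),np.sin(th); return P[:,0]*c+P[:,1]*s, -P[:,0]*s+P[:,1]*c
def best(P,th0,q=2):
    b=None
    for th in th0+np.radians(np.arange(-8,8.01,.1)):
        a,bb=sides(P,th); A=np.percentile(a,[q,100-q]);B=np.percentile(bb,[q,100-q])
        s=(A[1]-A[0])+(B[1]-B[0])
        if b is None or s<b[0]: b=(s,th,A,B)
    return b
E
python3 - <<'E'
from fit import *
for n in ['top','scene']:
    c=cam(n); X=pts(c); im=c['img'].astype(int); hsv=cv2.cvtColor(c['img'],cv2.COLOR_BGR2HSV)
    x,y,z=X[...,0],X[...,1],X[...,2]
    tr=(abs(x-.67)<.1)&(abs(y+.055)<.115)
    m=tr&(z>.0325)&(z<.041)
    if n=='scene': m&= im.sum(-1)<300
    k=(m*255).astype(np.uint8); k=cv2.morphologyEx(k,cv2.MORPH_CLOSE,np.ones((5,5)))
    nl,l,st,ce=cv2.connectedComponentsWithStats(k); i=1+np.argmax(st[1:,4]); m&=(l==i)
    P=X[m]*1000
    r=cv2.minAreaRect(P[:,:2].astype(np.float32)); print(n,'rim',[np.round(q,1) for q in r],len(P))
    b=best(P,np.radians(12),.3); print('  best',np.degrees(b[1]).round(2),b[2].round(1),b[3].round(1))
    # inner/outer profile of +y end? histograms
    a,bb=sides(P,b[1]); h,e=np.histogram(a,np.arange(a.min(),a.max()+1.5,1.5)); print(h, e[0].round(1))
    h,e=np.histogram(bb,np.arange(bb.min(),bb.max()+1.5,1.5)); print(h,e[0].round(1))
    near=(abs(x-.43)<.07)&(abs(y-.22)<.09)
    wood=near&(hsv[...,1]>90)
    P=X[wood&(z>.114)&(z<.128)]*1000
    b=best(P,np.radians(-8),1); print('handle',np.degrees(b[1]).round(2),b[2].round(1),b[3].round(1),'ctr',(np.array([[np.cos(b[1]),-np.sin(b[1])],[np.sin(b[1]),np.cos(b[1])]])@[b[2].mean(),b[3].mean()]).round(1))
    f=near&(z>.058)&(z<.066)&(~wood)&(y<.28)
    if n=='scene': f&=(im.sum(-1)<330)
    k=cv2.morphologyEx((f*255).astype(np.uint8),cv2.MORPH_CLOSE,np.ones((3,3))); nl,l,st,ce=cv2.connectedComponentsWithStats(k); i=1+np.argmax(st[1:,4]); f&=(l==i)
    P=X[f]*1000
    b=best(P,np.radians(-8),1); print('fork',len(P),np.degrees(b[1]).round(2),b[2].round(1),b[3].round(1))
    f=near&(z>.002)&(z<.012)&(~wood)
    for nm,lo,hi in[('base',.003,.010)]:
        f=near&(z>lo)&(z<hi); P=X[f]*1000
        b=best(P,np.radians(-8),1); print(nm,len(P),np.degrees(b[1]).round(2),b[2].round(1),b[3].round(1))
    for nm,p0 in [('red',(.756,-.045)),('black',(.384,.154))]:
        f=(np.hypot(x-p0[0],y-p0[1])<.025)&(z>.038)&(z<.056); print(nm,np.nanmedian(X[f],0).round(4), z[f].max())
E
```

```text
top rim [array([674.7, -43.5]), array([ 91.8, 152.6]), np.float64(12.6)] 962
  best 12.7 [602.8 694.3] [-267.  -114.7]
[53 46 51 46 17 13 10 12  9 11 14 10 12 10 12 13  9 12  9 10  8 11 15  8
 11  8 11  9  8 17 11  9 14 11 10 13  8 11 12  8 10  8  8  9 14 10  9 14
 10 12 10  9  7 15 11  8 25 52 47 45 33  4] 602.6
[25 29 28 31 29 26  5  4  3  5  6  3  5  7  1  4  5  3  6  3  2  5  5  2
  4  7  4  6  8  4  7 12 28 28 26 23 33 25 19  3  3  7  6  7  7  7  5 13
  5  7  4  5  6  5  3  4  5  4  4  8  3  5  5  7  7  7  7 10  8  9  6  7
  9  6  7  7  4  5  6  3  5  5  5  9 11  7  6  8  8  8  9  8  7  6  8  6
  3 13 30 27 31 20] -267.1
handle -2.0 [405.6 432. ] [237.5 277. ] ctr [427.5 242.4]
fork 532 -8.4 [364.2 409.8] [247.5 323.2]
base 675 -0.4 [360.2 497.6] [135.6 309.8]
red [ 0.7567 -0.0445  0.0465] 0.05129091335721811
black [0.3816 0.1567 0.0465] 0.05140854376645192
scene rim [array([671.2, -43.1]), array([ 91.7, 151.6]), np.float64(13.1)] 377
  best 12.7 [599.8 690.8] [-265.1 -114.2]
[22 43 22 22 10  7 11  3  2  2  4  3  3  1  5  1  3  1  3  3  5  1  7 12
  2  4  4  2  3  2  2  4  1  3  3  4  2  4  3  1  3  2  2  1  3  2  2  1
  2  2  3  2  2  0  4  6 11 32 23 24  9  1] 599.6
[ 8 12 16 14 10  3  3  3  3  0  2  2  2  2  1  3  1  2  2  2  3  2  2  0
  3  1  3  3  0  4  1  3  2  1  1  2  2  3  1  3  1  3  1  2  4  3  1  3
  4  0  2  3  6  2  2  4  2  3  4  1  3  5  3  1  3 13  5  5  2  3  3  5
  5  1  5  3  1  5  4  3  5  3  8  5  3  2  2  1  5  3  1  1  2  3  1  4
  4 13 20 20 10  1] -265.4
handle -8.0 [373.  396.9] [282.1 319.7] ctr [423.1 244.4]
fork 449 -9.6 [355.3 397.8] [256.8 331.1]
base 729 -9.6 [339.7 446.4] [217.8 356.3]
red [ 0.7525 -0.0448  0.0443] 0.04741988748219941
black [0.3783 0.1585 0.0454] 0.04842681175303132
```

```bash
cat > tgt.py <<'E'
import sys
from h import *
from scipy.spatial.transform import Rotation as Rn
def tgt(p,alpha):
    """tool down, tool x at world angle alpha deg"""
    s=sense(); R0=Rn.from_quat(s['eef_rot'])
    a=np.radians(alpha); M=np.array([[np.cos(a),np.sin(a),0],[np.sin(a),-np.cos(a),0],[0,0,-1]]).T
    M=np.column_stack([[np.cos(a),np.sin(a),0],[np.sin(a),-np.cos(a),0],[0,0,-1]])
    d=R0.inv().apply(np.array(p)-s['position'])*100
    rv=(R0.inv()*Rn.from_matrix(M)).as_rotvec(degrees=True)
    print('t',s['time'],'pos',s['position'].round(4),'F',s['force'].round(2),'M',s['wrist_torque'].round(2),'w',round(s['gripper_width'],4)); print('shift cm',d.round(2),'rot',rv.round(2), 'j',s['joints'].round(2))
if __name__=='__main__': v=[float(q) for q in sys.argv[1:]]; tgt(v[:3],v[3])
E
python3 tgt.py .4255 .2435 .2 81
python3 - <<'E'
from h import *
c=cam('top');X=pts(c);z=X[...,2]; 
m=(z>.09)&(X[...,1]<.3); 
nl,l,st,ce=cv2.connectedComponentsWithStats((m*255).astype(np.uint8))
for i in range(1,nl):
    if st[i,4]>20: q=X[l==i]; print(st[i,4],q.min(0).round(3),q.max(0).round(3))
E
```

```text
t 0.45 pos [ 0.1784 -0.4937  0.1991] F [ 0.48 -0.4   0.18] M [-0.04 -0.04 -0.  ] w 0.0853
shift cm [ 48.29 -60.93  -0.07] rot [-1.000e-02 -1.000e-02 -6.113e+01] j [-1.35  0.05  0.1   1.62  0.    1.44]
5591 [0.766 0.164 0.091] [0.871 0.3   0.46 ]
3752 [ 0.88  -0.198  0.108] [ 0.971 -0.006  0.215]
8212 [ 0.445 -0.474  0.09 ] [ 0.724 -0.245  0.108]
370 [0.412 0.221 0.091] [0.443 0.264 0.125]
133 [0.254 0.255 0.09 ] [0.28  0.281 0.124]
```

>>> play_rows(
  increments=[
    [[48.3,-60.9,0,0,0,-61.1,8.5],[48.3,-60.9,0,0,0,-61.1,8.5],[48.3,-60.9,0,0,0,-61.1,8.5],[48.3,-60.9,0,0,0,-61.1,8.5],[48.3,-60.9,0,0,0,-61.1,8.5]],
  ],
)

```text
time: 1.12
position: [0.2782, -0.1958, 0.1994]
eef_rot: [0.799, 0.601, 0.0, 0.001]
force: [2.0, 0.4, 0.4]
gripper_width: 0.0851
```

```bash
python3 tgt.py .4255 .2435 .2 81
```

```text
t 1.125 pos [ 0.2782 -0.1958  0.1994] F [1.99 0.38 0.41] M [-0.05 -0.12 -0.02] w 0.0851
shift cm [46.29  1.95 -0.07] rot [ 0.09  0.03 -7.13] j [-0.81 -0.44 -0.31  1.69  0.    1.04]
```

>>> play_rows(
  increments=[
    [[46.3,2,0,0,0,-7.1,8.5],[46.3,2,0,0,0,-7.1,8.5],[46.3,2,0,0,0,-7.1,8.5],[46.3,2,0,0,0,-7.1,8.5],[46.3,2,0,0,0,-7.1,8.5]],
  ],
)

```text
time: 1.75
position: [0.3796, 0.1004, 0.1997]
eef_rot: [0.762, 0.648, 0.001, 0.001]
force: [0.9, -1.4, -1.2]
gripper_width: 0.0851
```

```bash
python3 tgt.py .4255 .2435 .2 81
```

```text
t 1.75 pos [0.3796 0.1004 0.1997] F [ 0.86 -1.37 -1.25] M [-0.06 -0.04  0.03] w 0.0851
shift cm [14.87  2.22 -0.02] rot [ 0.13 -0.   -0.29] j [ 0.09 -0.3  -0.21  1.65 -0.    1.82]
```

>>> play_rows(
  increments=[
    [[14.9,2.2,0,0,0,-0.3,8.5],[14.9,2.2,0,0,0,-0.3,8.5],[14.9,2.2,0,0,0,-0.3,8.5],[14.9,2.2,0,0,0,-0.3,8.5]],
  ],
)

```text
time: 2.25
position: [0.4247, 0.2431, 0.1987]
eef_rot: [0.759, 0.651, -0.0, -0.0]
force: [0.6, -0.2, -0.1]
gripper_width: 0.0848
```

```bash
python3 tgt.py .4255 .2435 .2 81; python3 - <<'E'
from fit import *
c=cam('wrist'); cv2.imwrite('pics/w1.png',c['img']); X=pts(c); hsv=cv2.cvtColor(c['img'],cv2.COLOR_BGR2HSV); im=c['img'].astype(int)
x,y,z=X[...,0],X[...,1],X[...,2]
near=(abs(x-.43)<.07)&(abs(y-.22)<.09)
wood=near&(hsv[...,1]>90)
P=X[wood&(z>.114)&(z<.128)]*1000; print(len(P),P[:,2].mean())
b=best(P,np.radians(-8),1); print('handle',np.degrees(b[1]).round(2),b[2].round(1),b[3].round(1),'ctr',(np.array([[np.cos(b[1]),-np.sin(b[1])],[np.sin(b[1]),np.cos(b[1])]])@[b[2].mean(),b[3].mean()]).round(1), cv2.minAreaRect(P[:,:2].astype(np.float32)))
f=near&(z>.058)&(z<.066)&(~wood)&(im.sum(-1)<330); P=X[f]*1000; b=best(P,np.radians(-8),1); print('fork',len(P),np.degrees(b[1]).round(2),b[2].round(1),b[3].round(1))
E
```

```text
t 2.25 pos [0.4247 0.2431 0.1987] F [ 0.58 -0.16 -0.08] M [-0.06  0.01  0.04] w 0.0848
shift cm [ 0.05  0.07 -0.13] rot [-0.05  0.03  0.17] j [ 0.38 -0.04  0.01  1.62 -0.    2.11]
1384 120.42174519754501
handle -5.8 [386.5 412.1] [266.3 306. ] ctr [426.1 244.4] ((426.116455078125, 244.15037536621094), (41.211273193359375, 26.363393783569336), 83.81098175048828)
fork 888 -10.8 [351.7 396. ] [263.1 340.5]
```

View pics/w1.png

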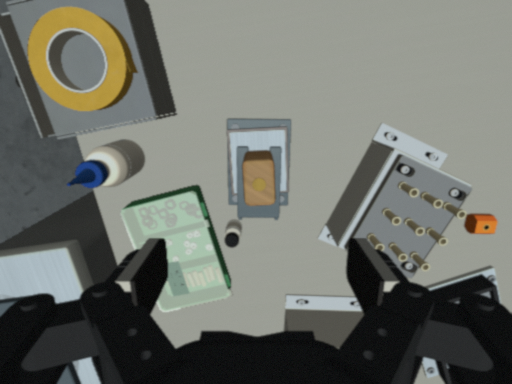

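```bash
python3 tgt.py .4257 .2438 .077 82
```

```text
t 2.3 pos [0.4245 0.2419 0.199 ] F [-0.47 -0.37  0.32] M [ 0.03  0.06 -0.04] w 0.0849
shift cm [ 0.22  0.09 12.2 ] rot [-0.04  0.06 -0.92] j [ 0.38 -0.05  0.01  1.62 -0.    2.11]
```

>>> play_rows(
  increments=[
    [[0.15,0.08,5,0,0,-0.9,8.5],[0.15,0.08,9,0,0,-0.9,8.5],[0.15,0.08,12.2,0,0,-0.9,8.5],[0.15,0.08,12.2,0,0,-0.9,8.5]],
  ],
)

```text
time: 2.8
position: [0.4231, 0.2406, 0.0745]
eef_rot: [0.756, 0.655, -0.003, -0.001]
force: [-0.4, -0.2, 0.8]
gripper_width: 0.0852
```

```bash
python3 tgt.py .4257 .2438 .077 82; python3 - <<'E'
from h import *
cv2.imwrite('pics/w2.png',cam('wrist')['img'])
E
```

```text
t 2.8 pos [0.4231 0.2406 0.0745] F [-0.36 -0.23  0.79] M [-0.02 -0.04  0.02] w 0.0852
shift cm [ 0.36  0.21 -0.26] rot [-0.32  0.21 -0.23] j [ 0.38 -0.03 -0.23  1.38 -0.    2.09]
```

View pics/w2.png

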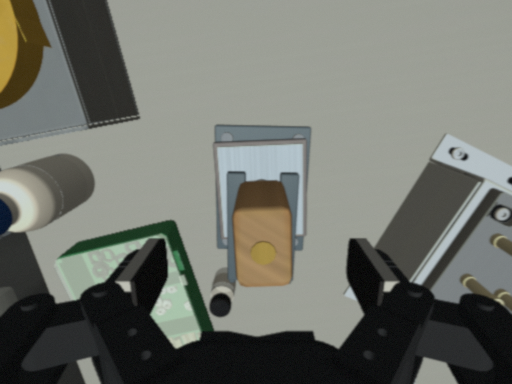

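>>> play_rows(
  increments=[
    [[0.3,0.15,-0.2,0,0,0,8.5],[0.3,0.15,-0.2,0,0,0,8.5]],
  ],
)

```text
time: 3.1
position: [0.4297, 0.2465, 0.0818]
eef_rot: [0.755, 0.655, 0.002, 0.001]
force: [-0.3, -0.2, 0.1]
gripper_width: 0.0852
```

```bash
python3 tgt.py .4257 .2438 .077 82; python3 - <<'E'
from h import *
c=cam('wrist')['img']; cv2.imwrite('pics/w3.png',cv2.resize(c[120:320,130:390],None,fx=3,fy=3))
E
```

```text
t 3.1 pos [0.4297 0.2465 0.0818] F [-0.29 -0.22  0.15] M [ 0.04 -0.01  0.02] w 0.0852
shift cm [-0.32 -0.36  0.48] rot [ 0.23 -0.13 -0.13] j [ 0.39 -0.03 -0.21  1.38 -0.    2.1 ]
```

View pics/w3.png

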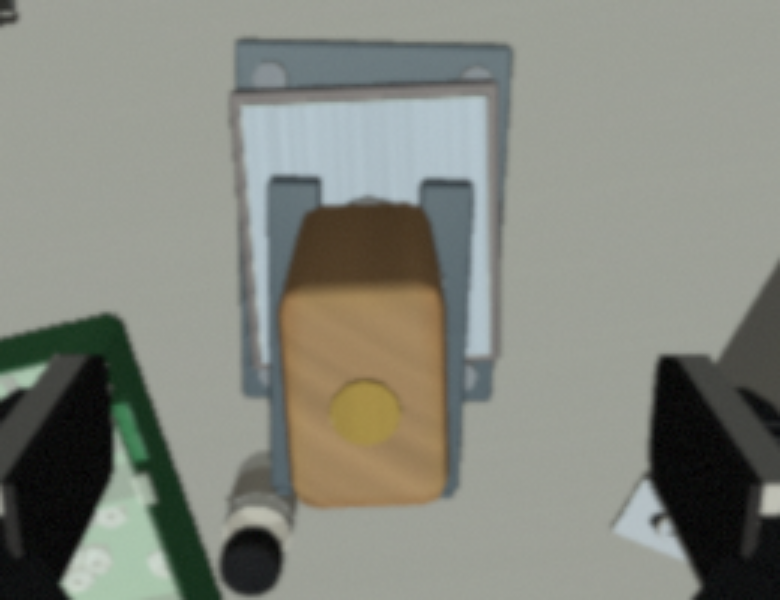

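>>> play_rows(
  increments=[
    [[0,0,0,0,0,0,8.5],[0,0,0,0,0,0,8.5]],
  ],
)

```text
time: 3.4
position: [0.4279, 0.2459, 0.0795]
eef_rot: [0.755, 0.655, 0.0, 0.0]
force: [0.3, 0.1, -0.3]
gripper_width: 0.0848
```

```bash
python3 tgt.py .4257 .2438 .077 82; python3 - <<'E'
from h import *
for i in range(3):
    s=sense(); print(s['time'],s['position'].round(4),s['joint_vel'].round(3)); cam('wrist')
s=sense(); print(s['time'],s['position'].round(4),s['joint_vel'].round(3))
E
```

```text
t 3.4 pos [0.4279 0.2459 0.0795] F [ 0.34  0.06 -0.28] M [-0.    0.01 -0.01] w 0.0848
shift cm [-0.24 -0.19  0.25] rot [ 0.02 -0.01 -0.1 ] j [ 0.39 -0.03 -0.21  1.38 -0.    2.1 ]
3.4 [0.4279 0.2459 0.0795] [-0.     0.003 -0.008 -0.003  0.     0.002]
3.45 [0.4278 0.2458 0.0793] [-0.002  0.001 -0.005 -0.001 -0.    -0.001]
3.5 [0.4277 0.2458 0.0792] [-0.002  0.001 -0.003 -0.001  0.001  0.   ]
3.55 [0.4276 0.2458 0.0791] [-0.002  0.001 -0.002  0.002 -0.001 -0.   ]
```

```bash
cat > hand.py <<'E'
from fit import *
c=cam('wrist'); X=pts(c); hsv=cv2.cvtColor(c['img'],cv2.COLOR_BGR2HSV)
z=X[...,2]; near=np.hypot(X[...,0]-.43,X[...,1]-.22)<.1
m=near&(hsv[...,1]>90)&(z>.116)&(z<.128); P=X[m]*1000
r=cv2.minAreaRect(P[:,:2].astype(np.float32)); print(len(P),r)
g=near&(hsv[...,0]>20)&(hsv[...,1]>150)&(z>.116); v,u=np.nonzero(g); print('gold',u.mean(),v.mean(),len(u),ray(c,u.mean(),v.mean(),.1215))
E
python3 hand.py; python3 tgt.py .4257 .2438 .077 82
```

```text
4021 ((412.01690673828125, 245.67030334472656), (40.89214324951172, 55.29597854614258), 84.21226501464844)
gold 244.21428571428572 304.35714285714283 56 [0.41678225 0.21788282 0.1215    ]
t 3.6 pos [0.4277 0.2458 0.0791] F [-0.16  0.67 -1.03] M [-0.03  0.01 -0.  ] w 0.0848
shift cm [-0.22 -0.17  0.21] rot [-0.01  0.01 -0.11] j [ 0.39 -0.03 -0.22  1.38 -0.    2.1 ]
```

```bash
cat > hand.py <<'E'
from fit import *
c=cam('wrist'); X=pts(c); hsv=cv2.cvtColor(c['img'],cv2.COLOR_BGR2HSV)
z=X[...,2]; 
m=(hsv[...,1]>90)&(hsv[...,0]>5)&(hsv[...,0]<30)&(z>.117)&(z<.126)
k=cv2.morphologyEx((m*255).astype(np.uint8),cv2.MORPH_OPEN,np.ones((3,3)))
nl,l,st,ce=cv2.connectedComponentsWithStats(k); i=1+np.argmax(st[1:,4]); P=X[l==i]*1000; print(st[i],ce[i])
r=cv2.minAreaRect(P[:,:2].astype(np.float32)); print(len(P),r)
E
python3 hand.py
```

```text
[ 226  215   57   75 3877] [254.65695125 251.86871292]
3877 ((425.9110412597656, 244.18197631835938), (40.20414352416992, 26.801591873168945), 84.57805633544922)
```

>>> play_rows(
  increments=[
    [[-0.18,-0.16,0.2,0,0,-1,8.5],[-0.18,-0.16,0.2,0,0,-1,8.5],[-0.18,-0.16,0.2,0,0,-1,8.5]],
  ],
)

```text
time: 4.03
position: [0.4259, 0.2441, 0.0771]
eef_rot: [0.75, 0.662, -0.0, 0.0]
force: [-0.1, 0.3, 0.5]
gripper_width: 0.085
```

```bash
python3 tgt.py .4259 .2442 .077 83;python3 hand.py
```

```text
t 4.025 pos [0.4259 0.2441 0.0771] F [-0.15  0.28  0.45] M [ 0.02  0.01 -0.04] w 0.085
shift cm [0.01 0.   0.01] rot [-0.    0.01 -0.12] j [ 0.38 -0.03 -0.22  1.38 -0.    2.08]
[ 230  213   56   76 4007] [257.95682556 250.44397305]
4007 ((425.894287109375, 243.97512817382812), (40.08161926269531, 26.636995315551758), 84.22563934326172)
```

Handle centred between the jaws (mask centre at pixel 258,250). Close.

>>> play_rows(
  increments=[
    [[0,0,0,0,0,0,2.0],[0,0,0,0,0,0,2.0],[0,0,0,0,0,0,2.0],[0,0,0,0,0,0,2.0]],
  ],
  grip_force=100,
)

```text
time: 4.58
position: [0.4264, 0.2444, 0.0778]
eef_rot: [0.75, 0.662, 0.001, 0.0]
force: [0.3, 0.2, 2.7]
gripper_width: 0.0253
```

```bash
python3 tgt.py .4259 .2442 .077 83
```

```text
t 4.575 pos [0.4264 0.2444 0.0778] F [0.26 0.17 2.73] M [-0.09  0.02  0.01] w 0.0253
shift cm [-0.02 -0.04  0.08] rot [ 0.06 -0.03 -0.12] j [ 0.38 -0.03 -0.22  1.38 -0.    2.08]
```

>>> play_rows(
  increments=[
    [[0,0,-0.2,0,0,0,2.0],[0,0,-0.5,0,0,0,2.0],[0,0,-0.5,0,0,0,2.0],[0,0,-0.5,0,0,0,2.0]],
  ],
)

```text
time: 5.08
position: [0.4257, 0.2441, 0.0819]
eef_rot: [0.75, 0.662, -0.0, -0.0]
force: [-1.8, -0.1, -4.2]
gripper_width: 0.025
```

```bash
python3 tgt.py .4259 .2442 .082 83;python3 hand.py; python3 - <<'E'
from h import *
a=cam('wrist')['img'];b=cam('scene')['img']
cv2.imwrite('pics/l1.png',np.hstack([cv2.resize(a[100:340,130:390],(400,369)),cv2.resize(b[220:330,180:300],(400,369))]))
E
```

```text
t 5.075 pos [0.4257 0.2441 0.0819] F [-1.84 -0.1  -4.23] M [0.05 0.01 0.04] w 0.025
shift cm [ 0.01  0.02 -0.01] rot [-0.04  0.02 -0.11] j [ 0.38 -0.03 -0.22  1.39  0.    2.08]
[ 229  209   57   80 3622] [256.48674765 246.54003313]
3622 ((425.398193359375, 244.09629821777344), (41.281307220458984, 26.959978103637695), 82.77118682861328)
```

View pics/l1.png

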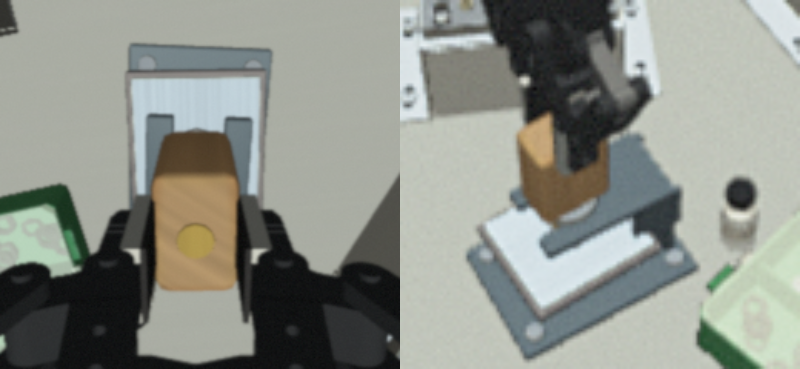

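>>> play_rows(
  increments=[
    [[1.5,0.05,-0.5,0,0,0,2.0],[3.5,0.12,-0.5,0,0,0,2.0],[5.5,0.19,-0.5,0,0,0,2.0],[7.5,0.26,-0.5,0,0,0,2.0],[7.5,0.26,-0.5,0,0,0,2.0]],
  ],
)

```text
time: 5.85
position: [0.4378, 0.3206, 0.0869]
eef_rot: [0.749, 0.663, 0.0, -0.0]
force: [0.5, -1.0, -2.5]
gripper_width: 0.0247
```

```bash
python3 tgt.py .4259 .2442 .082 83; python3 - <<'E'
from h import *
a=cam('wrist')['img'];b=cam('scene')['img']
cv2.imwrite('pics/l2.png',np.hstack([cv2.resize(a[100:340,130:390],(400,369)),cv2.resize(b[220:330,160:280],(400,369))]))
E
```

```text
t 5.85 pos [0.4378 0.3206 0.0869] F [ 0.49 -1.01 -2.48] M [-0.01  0.05 -0.02] w 0.0247
shift cm [-7.72 -0.26  0.49] rot [-0.01 -0.02  0.04] j [ 0.51  0.1  -0.07  1.4   0.    2.2 ]
```

View pics/l2.png

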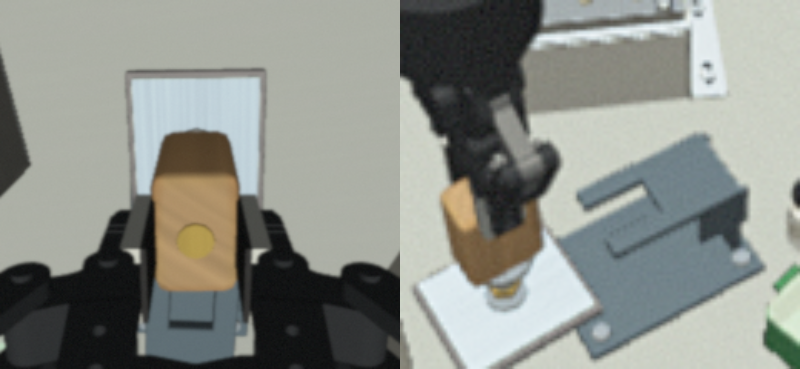

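>>> play_rows(
  increments=[
    [[0,0,-5,0,0,0,2.0],[0,0,-10,0,0,0,2.0],[0,0,-11.3,0,0,0,2.0]],
  ],
)

```text
time: 6.32
position: [0.4398, 0.319, 0.2047]
eef_rot: [0.75, 0.662, 0.004, 0.001]
force: [0.7, 0.1, -3.5]
gripper_width: 0.0253
```

```bash
python3 tgt.py .6677 -.0177 .2 102.7
```

```text
t 6.325 pos [0.4398 0.319  0.2047] F [ 0.7   0.11 -3.46] M [ 0.08 -0.07  0.05] w 0.0253
shift cm [-30.57  26.8    0.51] rot [  0.4   -0.18 -19.85] j [ 0.5   0.09  0.15  1.63 -0.    2.2 ]
```

>>> play_rows(
  increments=[
    [[-5,4.3,0,0,0,-4,2.0],[-10,8.7,0,0,0,-8,2.0],[-15,13.1,0,0,0,-12,2.0],[-20,17.5,0,0,0,-16,2.0],[-25,21.9,0,0,0,-19.9,2.0]],
  ],
)

```text
time: 6.95
position: [0.6131, 0.0575, 0.1983]
eef_rot: [0.623, 0.782, -0.001, -0.001]
force: [0.5, 0.3, -3.6]
gripper_width: 0.0251
```

```bash
python3 tgt.py .6677 -.0177 .2 102.7
```

```text
t 6.95 pos [0.6131 0.0575 0.1983] F [ 0.47  0.3  -3.65] M [ 0.02 -0.11 -0.  ] w 0.0251
shift cm [-8.55  3.65 -0.18] rot [-0.14 -0.04  0.18] j [-0.02  0.3   0.38  1.66  0.    1.33]
```

>>> play_rows(
  increments=[
    [[-4,1.6,0,0,0,0,2.0],[-6.9,2.7,0,0,0,0,2.0],[-6.9,2.7,0,0,0,0,2.0],[-6.9,2.7,0,0,0,0,2.0]],
  ],
)

```text
time: 7.45
position: [0.6536, -0.0016, 0.1986]
eef_rot: [0.624, 0.781, -0.001, -0.001]
force: [-0.8, 0.1, -3.7]
gripper_width: 0.025
```

```bash
python3 tgt.py .6677 -.0177 .12 102.7; python3 - <<'E'
from h import *
c=cam('wrist');a=c['img'];b=cam('scene')['img']; t=cam('top')['img']
cv2.imwrite('pics/t1.png',np.hstack([cv2.resize(a,(480,360)),cv2.resize(b[90:210,190:340],(320,360))]))
cv2.imwrite('pics/t1t.png',cv2.resize(t[80:230,200:400],None,fx=3,fy=3))
E
```

```text
t 7.45 pos [ 0.6536 -0.0016  0.1986] F [-0.78  0.08 -3.71] M [ 0.03  0.01 -0.02] w 0.025
shift cm [-1.9   1.04  7.86] rot [-0.16 -0.09  0.06] j [-0.11  0.41  0.52  1.69  0.    1.24]
```

View pics/t1.png

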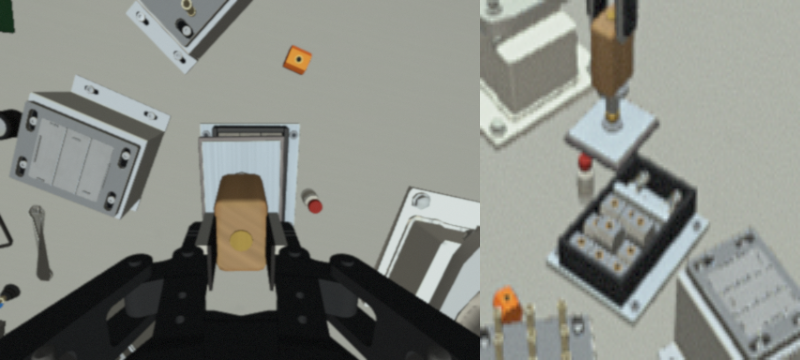

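View pics/t1t.png

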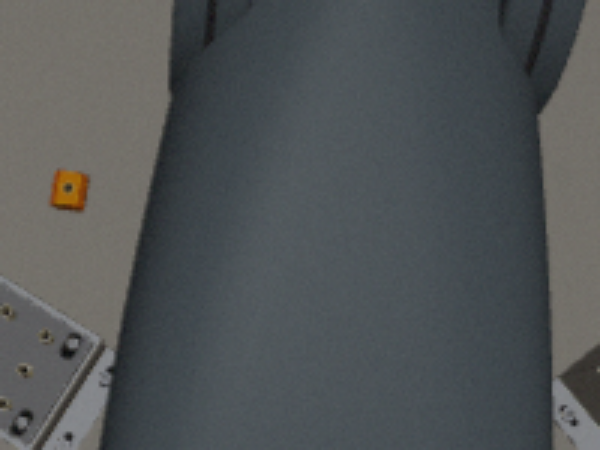

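>>> play_rows(
  increments=[
    [[-1.9,1.0,0,0,0,0,2.0],[-1.9,1.0,3,0,0,0,2.0],[-1.9,1.0,6,0,0,0,2.0],[-1.9,1.0,6,0,0,0,2.0],[-1.9,1.0,6,0,0,0,2.0]],
  ],
)

```text
time: 8.22
position: [0.6688, -0.0175, 0.1416]
eef_rot: [0.624, 0.782, 0.0, 0.001]
force: [0.4, -0.0, -3.8]
gripper_width: 0.0249
```

```bash
python3 tgt.py .6677 -.0177 .12 102.7; python3 - <<'E'
from h import *
c=cam('wrist');a=c['img'];b=cam('scene')['img']
cv2.imwrite('pics/t2.png',np.hstack([cv2.resize(a,(480,360)),cv2.resize(b[90:210,190:340],(320,360))]))
E
```

```text
t 8.225 pos [ 0.6688 -0.0175  0.1416] F [ 0.43 -0.05 -3.8 ] M [-0.04 -0.05 -0.01] w 0.0249
shift cm [ 0.01 -0.12  2.16] rot [0.08 0.03 0.13] j [-0.13  0.43  0.43  1.57 -0.    1.22]
```

View pics/t2.png

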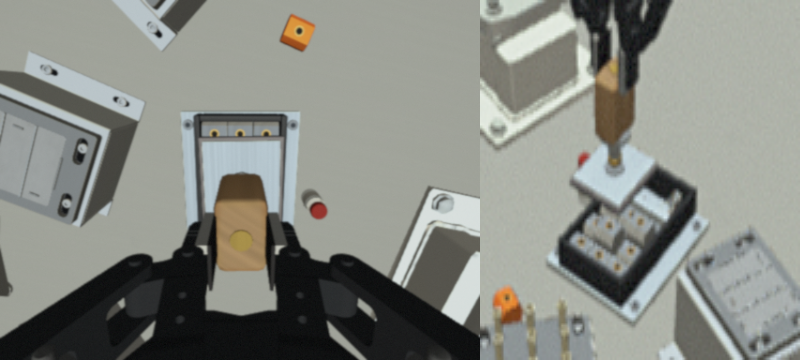

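```bash
cat > rel.py <<'E'
from fit import *
c=cam('wrist'); X=pts(c); im=c['img'].astype(int); s=sense(); p=s['position']; z=X[...,2]
th=np.radians(12.7)
a=(X[...,0]-p[0])*np.cos(th)+(X[...,1]-p[1])*np.sin(th); b=-(X[...,0]-p[0])*np.sin(th)+(X[...,1]-p[1])*np.cos(th)
a*=1000;b*=1000
print('TCP',p.round(4))
m=(z>.031)&(z<.042)&(abs(a)<60)&(b>-20)&(b<70)&(im.sum(-1)<200)
k=(m*255).astype(np.uint8); nl,l,st,ce=cv2.connectedComponentsWithStats(k); i=1+np.argmax(st[1:,4]); print(st[i],z[l==i].mean()); m=(l==i)
A,B=a[m],b[m]
print('rim a',np.percentile(A,[.5,2,98,99.5]).round(1),'b',np.percentile(B,[98,99.5]).round(1))
h,e=np.histogram(A,np.arange(-52,52,2)); print(dict(zip(e[:-1].round().astype(int).tolist(),h.tolist())))
# edges: sides line fits
for sg in (1,-1):
    q=m&(abs(a*sg-43)<5); bb=[];aa=[]
    for lo in range(0,50,5):
        r=q&(b>lo)&(b<lo+5)
        if r.sum()>5: bb.append(lo+2.5); aa.append(np.percentile(a[r]*sg,95)*sg)
    print(sg,np.round(aa,1))
ph=(z>p[2]-.08)&(z<p[2]-.03)&(z>.05)&(abs(a)<45)&(b>5)&(b<50)&(im.sum(-1)>300)
A,B,Z=a[ph],b[ph],z[ph]
print('plate z',np.median(Z).round(4),'a',np.percentile(A,[.5,2,98,99.5]).round(1),'b',np.percentile(B,[98,99.5]).round(1),len(A))
E
python3 rel.py
```

```text
TCP [ 0.6698 -0.018   0.1429]
[207 121  96  26 305] 0.035297213632803276
rim a [-43.6 -42.7  38.9  40. ] b [50.1 50.3]
{-52: 0, -50: 0, -48: 0, -46: 2, -44: 24, -42: 28, -40: 7, -38: 8, -36: 5, -34: 5, -32: 4, -30: 5, -28: 8, -26: 6, -24: 4, -22: 4, -20: 4, -18: 6, -16: 4, -14: 4, -12: 4, -10: 4, -8: 7, -6: 4, -4: 4, -2: 4, 0: 4, 2: 6, 4: 4, 6: 4, 8: 5, 10: 6, 12: 5, 14: 4, 16: 4, 18: 3, 20: 5, 22: 5, 24: 5, 26: 4, 28: 4, 30: 6, 32: 4, 34: 6, 36: 42, 38: 22, 40: 2, 42: 0, 44: 0, 46: 0, 48: 0}
1 [39.  40.6]
-1 [-42.1 -42.7 -42.7 -43.8]
plate z 0.0961 a [-33.  -32.   32.3  33.3] b [36.9 37.6] 3701
```

>>> play_rows(
  increments=[
    [[0,-0.12,1,0,0,0,2.0],[0,-0.15,2.0,0,0,0,2.0],[0,-0.15,2.0,0,0,0,2.0],[0,-0.15,2.0,0,0,0,2.0]],
  ],
)

```text
time: 8.88
position: [0.6668, -0.0184, 0.1197]
eef_rot: [0.624, 0.781, -0.0, -0.0]
force: [0.2, 0.0, -2.7]
gripper_width: 0.0252
```

```bash
python3 tgt.py .6677 -.0177 .12 102.7; python3 rel.py | grep -v '{'; python3 - <<'E'
from h import *
F=[]
for i in range(6): cam('wrist'); F.append(sense()['force'])
print(np.mean(F,0),np.std(F,0), sense()['position'])
E
```

```text
t 8.875 pos [ 0.6668 -0.0184  0.1197] F [ 0.24  0.02 -2.7 ] M [ 0.03  0.02 -0.01] w 0.0252
shift cm [ 0.05  0.1  -0.03] rot [-0.04 -0.02  0.08] j [-0.13  0.42  0.38  1.53  0.    1.22]
TCP [ 0.6671 -0.0184  0.1202]
[207 124 104  81 665] 0.03516592189927185
rim a [-41.1 -39.7  44.2  44.6] b [50.3 50.3]
1 [44.2 44.  42.4 41.6 41.7 41.3 41.1 41.6 40.8 42.4]
-1 [-39.6 -39.4 -40.  -42. ]
plate z 0.073 a [-33.6 -32.6  31.5  32.6] b [37.4 37.7] 3698
[ 0.18813926  0.09431077 -3.45599111] [0.4857106  0.47149642 0.19055566] [ 0.66725913 -0.01845488  0.12055627]
```

>>> play_rows(
  increments=[
    [[0,0.05,0.3,0,0,0,2.0],[0,0.05,0.6,0,0,0,2.0],[0,0.05,0.6,0,0,0,2.0]],
  ],
)

```text
time: 9.6
position: [0.6671, -0.0182, 0.1135]
eef_rot: [0.624, 0.781, -0.0, -0.001]
force: [0.3, -0.3, -2.6]
gripper_width: 0.025
```

>>> play_rows(
  increments=[
    [[0,0,0.2,0,0,0,2.0],[0,0,0.2,0,0,0,2.0]],
  ],
)

```text
time: 9.85
position: [0.6674, -0.0183, 0.112]
eef_rot: [0.624, 0.781, -0.0, -0.0]
force: [-0.1, 0.6, -2.9]
gripper_width: 0.0251
```

>>> play_rows(
  increments=[
    [[0,0,0.2,0,0,0,2.0],[0,0,0.2,0,0,0,2.0]],
  ],
)

```text
time: 10.1
position: [0.6674, -0.0183, 0.11]
eef_rot: [0.624, 0.781, -0.0, -0.0]
force: [-0.9, -0.1, -4.2]
gripper_width: 0.0248
```

>>> play_rows(
  increments=[
    [[0,0,0.2,0,0,0,2.0],[0,0,0.2,0,0,0,2.0]],
  ],
)

```text
time: 10.35
position: [0.6674, -0.0183, 0.1079]
eef_rot: [0.624, 0.781, -0.0, -0.0]
force: [-0.2, 0.5, -2.8]
gripper_width: 0.0252
```

>>> play_rows(
  increments=[
    [[0,0,0.2,0,0,0,2.0],[0,0,0.2,0,0,0,2.0]],
  ],
)

```text
time: 10.6
position: [0.6674, -0.0183, 0.1059]
eef_rot: [0.624, 0.781, -0.0, -0.0]
force: [0.1, -0.6, -3.9]
gripper_width: 0.025
```

>>> play_rows(
  increments=[
    [[0,0,0.2,0,0,0,2.0],[0,0,0.2,0,0,0,2.0]],
  ],
)

```text
time: 10.85
position: [0.6673, -0.0183, 0.1039]
eef_rot: [0.624, 0.781, -0.0, -0.0]
force: [-0.4, 0.6, -3.5]
gripper_width: 0.025
```

>>> play_rows(
  increments=[
    [[0,0,0.15,0,0,0,2.0],[0,0,0.15,0,0,0,2.0]],
  ],
)

```text
time: 11.1
position: [0.6676, -0.0183, 0.1028]
eef_rot: [0.624, 0.781, 0.0, 0.0]
force: [0.4, -0.6, -3.3]
gripper_width: 0.0253
```

>>> play_rows(
  increments=[
    [[0,0,0.1,0,0,0,2.0],[0,0,0.1,0,0,0,2.0]],
  ],
)

```text
time: 11.35
position: [0.6678, -0.0183, 0.1026]
eef_rot: [0.624, 0.781, 0.0, 0.0]
force: [-1.1, 1.7, 0.6]
gripper_width: 0.0249
```

>>> play_rows(
  increments=[
    [[0,0,0.1,0,0,0,2.0],[0,0,0.1,0,0,0,2.0]],
  ],
)

```text
time: 11.6
position: [0.6681, -0.0184, 0.1025]
eef_rot: [0.624, 0.781, 0.001, 0.001]
force: [-1.0, 0.8, 5.0]
gripper_width: 0.0254
```

>>> play_rows(
  increments=[
    [[0,0,0.1,0,0,0,2.0],[0,0,0.1,0,0,0,2.0]],
  ],
)

```text
time: 11.85
position: [0.6684, -0.0189, 0.1004]
eef_rot: [0.624, 0.781, 0.0, 0.001]
force: [0.6, -1.2, 3.3]
gripper_width: 0.025
```

>>> play_rows(
  increments=[
    [[0,0,0.12,0,0,0,2.0],[0,0,0.12,0,0,0,2.0]],
  ],
)

```text
time: 12.1
position: [0.6683, -0.0191, 0.099]
eef_rot: [0.624, 0.781, 0.0, 0.001]
force: [-0.4, -2.5, 4.4]
gripper_width: 0.0253
```

>>> play_rows(
  increments=[
    [[0,0,0.15,0,0,0,2.0],[0,0,0.15,0,0,0,2.0]],
  ],
)

```text
time: 12.35
position: [0.6681, -0.0187, 0.0974]
eef_rot: [0.624, 0.781, 0.0, 0.001]
force: [1.0, -2.5, 3.7]
gripper_width: 0.0248
```

>>> play_rows(
  increments=[
    [[0,0,0.15,0,0,0,2.0],[0,0,0.15,0,0,0,2.0]],
  ],
)

```text
time: 12.6
position: [0.6679, -0.0186, 0.0958]
eef_rot: [0.624, 0.781, 0.0, 0.001]
force: [0.9, -1.5, 4.8]
gripper_width: 0.0253
```

>>> play_rows(
  increments=[
    [[0,0,0.15,0,0,0,2.0],[0,0,0.15,0,0,0,2.0]],
  ],
)

```text
time: 12.85
position: [0.6679, -0.0186, 0.0943]
eef_rot: [0.624, 0.781, 0.0, 0.0]
force: [0.5, -2.7, 5.0]
gripper_width: 0.025
```

```bash
python3 - <<'E'
from h import *
b=cam('scene')['img'];a=cam('wrist')['img']
cv2.imwrite('pics/p1.png',np.hstack([cv2.resize(b[100:220,200:320],(400,400)),cv2.resize(a[80:300,130:350],(400,400))]))
E
python3 tgt.py .6677 -.0177 .09 102.7
```

```text
t 12.95 pos [ 0.6679 -0.0186  0.0943] F [-0.22 -1.77  5.  ] M [-0.69 -0.18  0.01] w 0.0253
shift cm [0.09 0.   0.43] rot [0.04 0.04 0.08] j [-0.13  0.43  0.34  1.48 -0.    1.22]
```

View pics/p1.png

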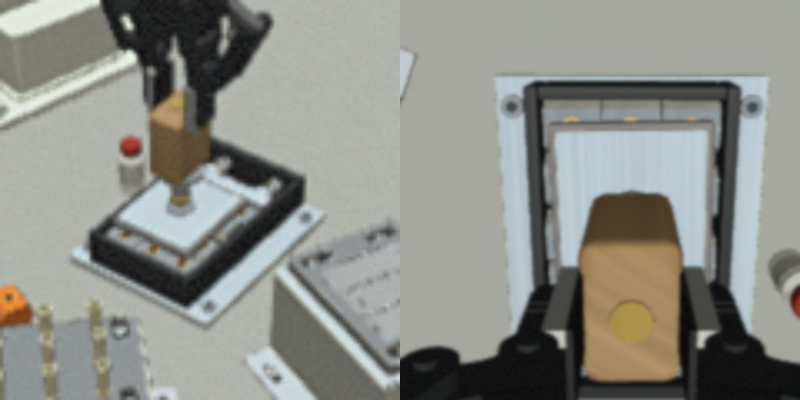

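>>> play_rows(
  increments=[
    [[0,0,0.15,0,0,0,2.0],[0,0,0.15,0,0,0,2.0]],
  ],
)

```text
time: 13.2
position: [0.6663, -0.0172, 0.0906]
eef_rot: [0.624, 0.782, -0.0, -0.002]
force: [-0.1, 1.3, -4.2]
gripper_width: 0.0248
```

>>> play_rows(
  increments=[
    [[0,0,0.15,0,0,0,2.0],[0,0,0.15,0,0,0,2.0]],
  ],
)

```text
time: 13.45
position: [0.6658, -0.0176, 0.0884]
eef_rot: [0.624, 0.782, -0.001, -0.002]
force: [0.5, -0.3, -3.3]
gripper_width: 0.0252
```

```bash
python3 - <<'E'
from h import *
b=cam('scene')['img'];a=cam('wrist')['img']
cv2.imwrite('pics/p2.png',np.hstack([cv2.resize(b[100:220,200:320],(400,400)),cv2.resize(a[80:300,130:350],(400,400))]))
E
python3 tgt.py .6677 -.0177 .09 102.7
```

```text
t 13.55 pos [ 0.6666 -0.0179  0.0895] F [ 0.1  -0.14 -3.89] M [-0.01  0.03  0.01] w 0.0252
shift cm [-0.    0.11 -0.05] rot [-0.14 -0.07  0.09] j [-0.13  0.43  0.33  1.48  0.    1.22]
```

View pics/p2.png

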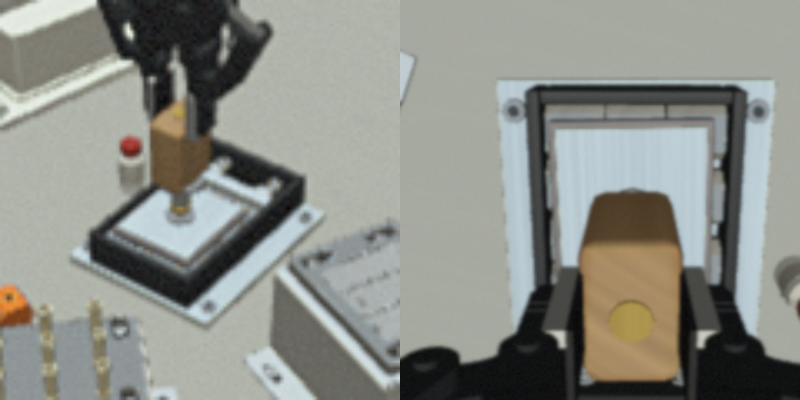

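>>> play_rows(
  increments=[
    [[0,0.1,0.15,0,0,0,2.0],[0,0.1,0.2,0,0,0,2.0],[0,0.1,0.2,0,0,0,2.0]],
  ],
)

```text
time: 13.92
position: [0.6685, -0.0181, 0.089]
eef_rot: [0.624, 0.781, 0.0, -0.0]
force: [0.4, 0.6, -3.1]
gripper_width: 0.0252
```

>>> play_rows(
  increments=[
    [[0,-0.05,0.15,0,0,0,2.0],[0,-0.05,0.2,0,0,0,2.0],[0,-0.05,0.2,0,0,0,2.0]],
  ],
)

```text
time: 14.3
position: [0.6679, -0.0182, 0.0869]
eef_rot: [0.624, 0.781, -0.0, -0.0]
force: [0.1, -0.1, -2.8]
gripper_width: 0.0252
```

>>> play_rows(
  increments=[
    [[0,0,0.1,0,0,0,2.0],[0,0,0.15,0,0,0,2.0],[0,0,0.15,0,0,0,2.0]],
  ],
)

```text
time: 14.68
position: [0.6681, -0.0182, 0.0855]
eef_rot: [0.624, 0.781, 0.0, 0.0]
force: [0.5, -0.3, -3.6]
gripper_width: 0.0249
```

>>> play_rows(
  increments=[
    [[0,0,0.1,0,0,0,2.0],[0,0,0.1,0,0,0,2.0]],
  ],
)

```text
time: 14.92
position: [0.6683, -0.0182, 0.0853]
eef_rot: [0.624, 0.781, 0.0, 0.0]
force: [-0.1, 0.7, 0.6]
gripper_width: 0.025
```

>>> play_rows(
  increments=[
    [[0,0,0.1,0,0,0,2.0],[0,0,0.1,0,0,0,2.0]],
  ],
)

```text
time: 15.18
position: [0.6686, -0.0182, 0.0852]
eef_rot: [0.624, 0.781, 0.001, 0.001]
force: [-1.3, 0.8, 6.1]
gripper_width: 0.0247
```

>>> play_rows(
  increments=[
    [[0,0,0,0,0,0,2.0],[0,0,0,0,0,0,2.0]],
  ],
)

```text
time: 15.42
position: [0.6686, -0.0182, 0.0852]
eef_rot: [0.624, 0.781, 0.001, 0.001]
force: [-1.0, 0.9, 5.1]
gripper_width: 0.0249
```

```bash
python3 - <<'E'
from h import *
F=[];M=[]
for i in range(8): b=cam('scene')['img']; s=sense(); F.append(s['force']);M.append(s['wrist_torque'])
print(np.mean(F,0),np.std(F,0),np.mean(M,0),s['position'],s['time'])
a=cam('wrist')['img']
cv2.imwrite('pics/p3.png',np.hstack([cv2.resize(b[100:220,200:320],(400,400)),cv2.resize(a[80:300,130:350],(400,400))]))
E
```

```text
[-1.49586188  0.59082216  5.59126855] [0.49867821 0.36128078 0.37025659] [ 0.08166876  0.72430062 -0.02696298] [ 0.66854258 -0.01815059  0.08521551] 15.825
```

View pics/p3.png

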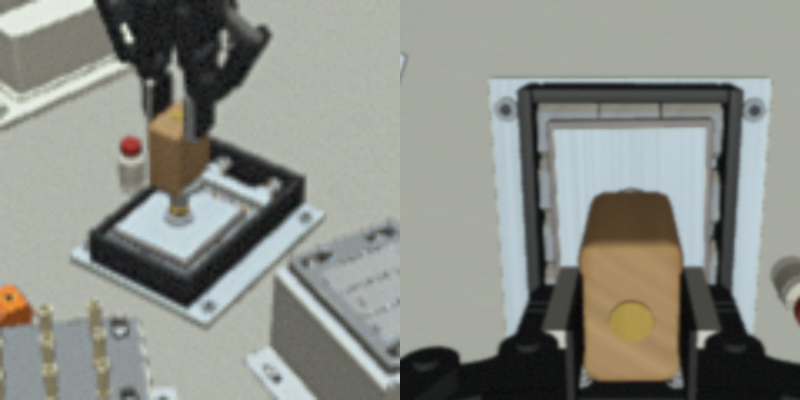

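>>> play_rows(
  increments=[
    [[0,0,0.04,0,0,0,2.0],[0,0,0.04,0,0,0,2.0],[0,0,0.04,0,0,0,2.0],[0,0,0.04,0,0,0,2.0],[0,0,0.04,0,0,0,2.0]],
  ],
)

```text
time: 16.5
position: [0.6686, -0.0182, 0.0852]
eef_rot: [0.624, 0.781, 0.001, 0.001]
force: [-1.5, 1.2, 7.3]
gripper_width: 0.0254
```

```bash
python3 - <<'E'
from h import *
F=[];M=[]
for i in range(16): cam('scene'); s=sense(); F.append(s['force']);M.append(s['wrist_torque'])
print(np.mean(F,0),np.std(F,0),np.min(F,0)[2],np.max(F,0)[2],np.mean(M,0),s['position'],s['time'])
E
```

```text
[-1.95348417  0.74537922  6.55881318] [0.47151331 0.36098841 0.6117614 ] 5.255784568558798 7.5890733986149215 [ 0.09101804  0.8224551  -0.02377293] [ 0.66858479 -0.01818335  0.08519223] 17.3
```

>>> play_rows(
  increments=[
    [[0,0,-0.4,0,0,0,2.0],[0,0,-1.5,0,0,0,2.0],[0,0,-5,0,0,0,2.0],[0,0,-9,0,0,0,2.0],[0,0,-11.5,0,0,0,2.0]],
  ],
)

```text
time: 17.92
position: [0.6688, -0.0184, 0.2005]
eef_rot: [0.624, 0.781, 0.001, 0.001]
force: [-0.4, -0.2, -3.7]
gripper_width: 0.0252
```

```bash
python3 tgt.py .437 .3195 .2 83
```

```text
t 17.925 pos [ 0.6688 -0.0184  0.2005] F [-0.43 -0.25 -3.74] M [-0.04 -0.04 -0.03] w 0.0252
shift cm [ 3.808e+01 -1.513e+01 -3.000e-02] rot [ 0.15  0.03 19.78] j [-0.13  0.45  0.58  1.7   0.    1.22]
```

>>> play_rows(
  increments=[
    [[5,-2,0,0,0,3,2.0],[10.5,-4.2,0,0,0,6,2.0],[16,-6.4,0,0,0,10,2.0],[21.5,-8.6,0,0,0,14,2.0],[27,-10.8,0,0,0,17,2.0]],
  ],
)

```text
time: 18.55
position: [0.5018, 0.2226, 0.198]
eef_rot: [0.733, 0.68, 0.0, -0.0]
force: [0.6, 0.7, -2.6]
gripper_width: 0.0249
```

```bash
python3 tgt.py .437 .3195 .2 83
```

```text
t 18.55 pos [0.5018 0.2226 0.198 ] F [ 0.56  0.74 -2.65] M [ 0.07 -0.09  0.06] w 0.0249
shift cm [ 9.17 -7.19 -0.2 ] rot [ 0.   -0.02  2.66] j [0.3  0.11 0.16 1.62 0.   1.94]
```

>>> play_rows(
  increments=[
    [[4.6,-3.5,0,0,0,2.7,2.0],[9,-7.0,0,0,0,2.7,2.0],[9,-7.0,0,0,0,2.7,2.0],[9,-7.0,0,0,0,2.7,2.0]],
  ],
)

```text
time: 19.05
position: [0.4399, 0.316, 0.198]
eef_rot: [0.748, 0.663, -0.0, 0.0]
force: [0.4, -0.4, -3.4]
gripper_width: 0.0253
```

```bash
python3 tgt.py .437 .3195 .1 83; python3 - <<'E'
from fit import *
c=cam('top'); a=c['img']; X=pts(c); z=X[...,2]
cv2.imwrite('pics/r1.png',cv2.resize(a[95:195,235:355],None,fx=6,fy=6,interpolation=cv2.INTER_CUBIC))
d=np.clip(z/0.06*255,0,255); d[np.isnan(d)]=0
cv2.imwrite('pics/r1z.png',cv2.resize(cv2.applyColorMap(d[95:205,235:355].astype(np.uint8),cv2.COLORMAP_JET),None,fx=5,fy=5,interpolation=cv2.INTER_NEAREST))
th=np.radians(12.7);dx=X[...,0]-.6689;dy=X[...,1]+.0184
A=(dx*np.cos(th)+dy*np.sin(th))*1000;B=(-dx*np.sin(th)+dy*np.cos(th))*1000
for i in (-26,0,26):
    print([ (round(float(np.nanmedian(z[(abs(A-i)<7)&(abs(B-j)<6)]))*1000-8,1), round(float(np.nanmax(z[(abs(A-i)<9)&(abs(B-j)<8)]))*1000-8,1)) for j in (32,7,-18,-43)])
m=(abs(A)<36)&(B<40)&(B>-54); print('max in pocket',np.nanpercentile(z[m],[50,95,99,100])*1000-8)
b=cam('scene')['img']; cv2.imwrite('pics/r1s.png',cv2.resize(b[120:200,210:310],None,fx=6,fy=6,interpolation=cv2.INTER_CUBIC))
E
```

```text
t 19.05 pos [0.4399 0.316  0.198 ] F [ 0.42 -0.38 -3.36] M [ 0.01 -0.07  0.03] w 0.0253
shift cm [ 0.32 -0.33  9.8 ] rot [0.03 0.05 0.13] j [ 0.5   0.09  0.14  1.62 -0.    2.19]
[(22.5, 27.2), (22.5, 27.1), (22.9, 26.5), (23.6, 27.4)]
[(23.2, 25.9), (22.6, 26.5), (23.0, 26.3), (23.1, 28.5)]
[(22.7, 26.8), (21.8, 25.7), (9.3, 24.7), (19.7, 25.7)]
max in pocket [22.01852464 25.20633841 26.40351593 28.46389381]
```

View pics/r1.png

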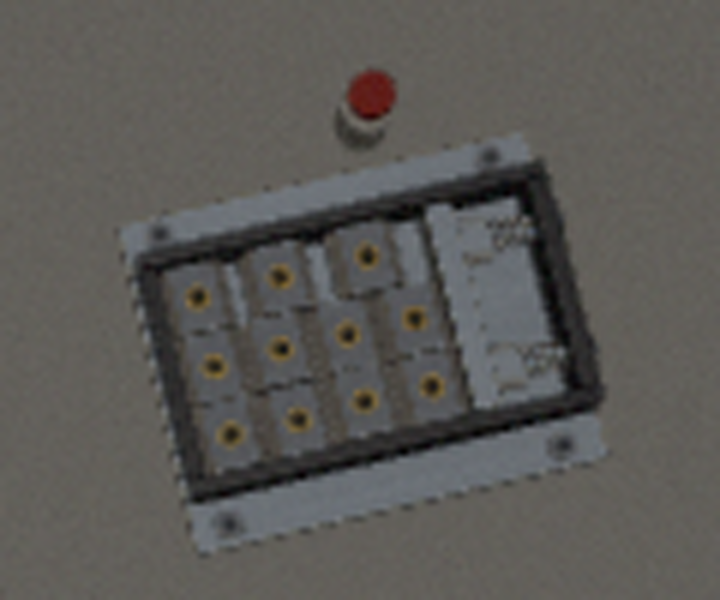

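View pics/r1z.png

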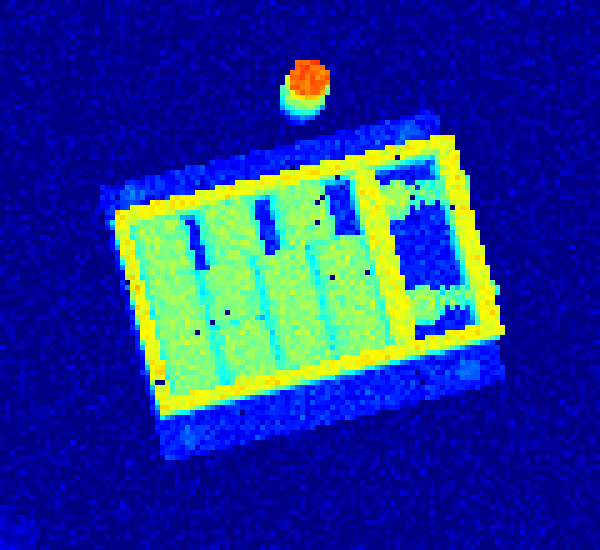

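View pics/r1s.png

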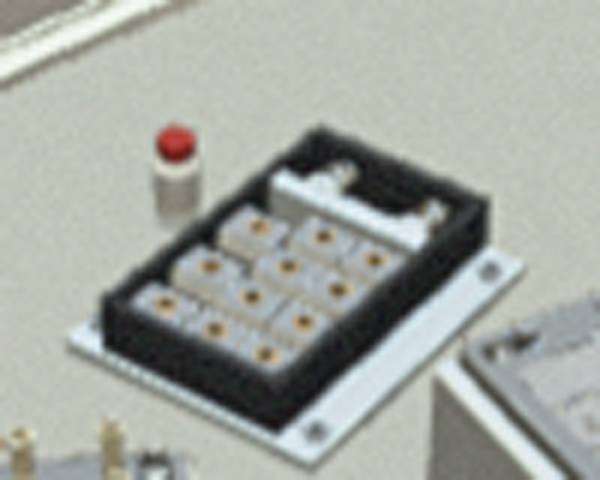

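```bash
python3 tgt.py .4379 .3203 .083 83; python3 - <<'E'
from fit import *
for n in ['top','scene']:
    c=cam(n); X=pts(c); im=c['img']; z=X[...,2]
    cv2.imwrite(f'pics/f_{n}.png',cv2.resize(im[230:305,110:225] if n=='top' else im[220:330,160:300],None,fx=5,fy=5,interpolation=cv2.INTER_CUBIC))
E
```

```text
t 19.15 pos [0.4405 0.3152 0.198 ] F [-0.35 -0.15 -3.25] M [ 0.01 -0.04  0.04] w 0.0251
shift cm [ 0.48 -0.33 11.5 ] rot [ 0.01  0.03 -0.  ] j [ 0.5   0.09  0.14  1.62 -0.    2.19]
```

View pics/f_top.png

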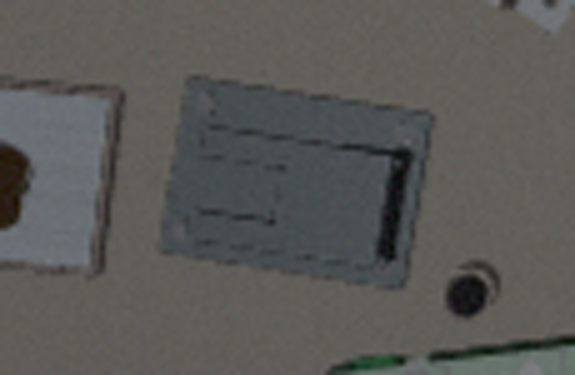

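View pics/f_scene.png

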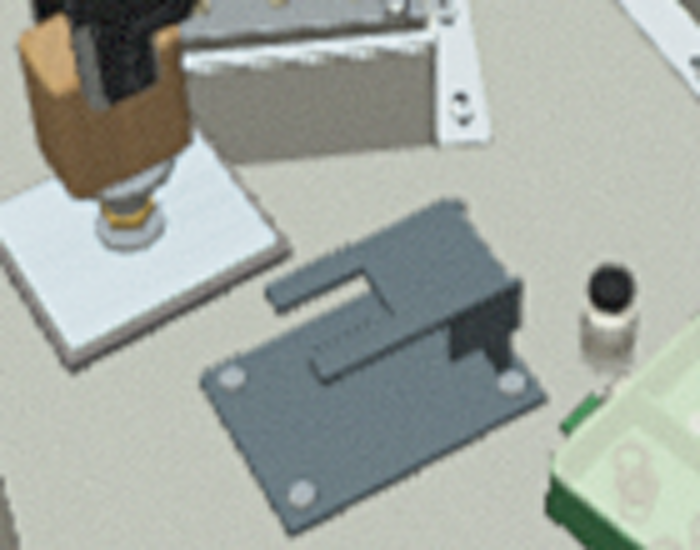

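```bash
python3 - <<'E'
from h import *
c=cam('top')
o=np.array([110,230])
for n,q in [('tipA',(203,127)),('tipB',(195,245)),('slotopenA',(203,157)),('slotopenB',(198,212)),('endA',(284,168)),('endB',(274,222))]:
    p=np.array(q)/5+o-.4; print(n,p,(ray(c,*p,.062)*1000).round(1))
c=cam('scene'); o=np.array([160,220])
for n,q in [('tip far',(268,291)),('slotfar open',(283,310)),('slot near open',(312,356)),('tipnear',(325,380)),('end far',(365,272)),('end near',(393,315))]:
    p=np.array(q)/5+o-.4; print(n,p,(ray(c,*p,.062)*1000).round(1))
E
```

```text
tipA [150.2 255. ] [453.1 262.7  62. ]
tipB [148.6 278.6] [405.6 265.4  62. ]
slotopenA [150.2 261. ] [440.9 262.6  62. ]
slotopenB [149.2 272. ] [418.8 264.3  62. ]
endA [166.4 263.2] [436.1 229.4  62. ]
endB [164.4 274. ] [414.4 233.3  62. ]
tip far [213.2 277.8] [447.7 261.1  62. ]
slotfar open [216.2 281.6] [437.7 261.9  62. ]
slot near open [222.  290.8] [415.9 265.6  62. ]
tipnear [224.6 295.6] [405.3 268.1  62. ]
end far [232.6 274. ] [431.7 229.8  62. ]
end near [238.2 282.6] [410.9 233.7  62. ]
```

>>> play_rows(
  increments=[
    [[0.3,-0.3,4,0,0,0,2.0],[0.3,-0.3,8,0,0,0,2.0],[0.3,-0.3,11,0,0,0,2.0],[0.3,-0.3,11,0,0,0,2.0],[0.3,-0.3,11,0,0,0,2.0]],
  ],
)

```text
time: 19.98
position: [0.4382, 0.3196, 0.0895]
eef_rot: [0.749, 0.663, 0.001, 0.0]
force: [0.7, -0.3, -2.8]
gripper_width: 0.025
```

```bash
python3 tgt.py .4379 .3203 .0825 83
```

```text
t 19.975 pos [0.4382 0.3196 0.0895] F [ 0.66 -0.26 -2.78] M [ 0.03 -0.05 -0.02] w 0.025
shift cm [ 0.07 -0.04  0.7 ] rot [ 0.09 -0.07  0.05] j [ 0.51  0.09 -0.07  1.4   0.    2.2 ]
```

>>> play_rows(
  increments=[
    [[0.05,-0.05,0.6,0,0,0,2.0],[0.05,-0.05,0.6,0,0,0,2.0],[0.05,-0.05,0.6,0,0,0,2.0]],
  ],
)

```text
time: 20.35
position: [0.437, 0.3202, 0.0827]
eef_rot: [0.748, 0.663, 0.0, 0.0]
force: [-0.0, -0.5, -3.2]
gripper_width: 0.0252
```

```bash
python3 tgt.py .4259 .2442 .0825 83
```

```text
t 20.35 pos [0.437  0.3202 0.0827] F [-0.04 -0.52 -3.23] M [ 0.04 -0.02 -0.01] w 0.0252
shift cm [-7.68 -0.19  0.02] rot [ 0.04 -0.03  0.09] j [ 0.51  0.1  -0.08  1.39 -0.    2.2 ]
```

>>> play_rows(
  increments=[
    [[-1.5,0,0,0,0,0,2.0],[-3,-0.05,0,0,0,0,2.0],[-4.5,-0.1,0,0,0,0,2.0],[-4.5,-0.1,0,0,0,0,2.0]],
  ],
)

```text
time: 20.85
position: [0.4301, 0.274, 0.0821]
eef_rot: [0.749, 0.662, -0.0, -0.0]
force: [0.7, -0.4, -2.9]
gripper_width: 0.0252
```

```bash
python3 tgt.py .4259 .2442 .0825 83
```

```text
t 20.85 pos [0.4301 0.274  0.0821] F [ 0.72 -0.36 -2.9 ] M [ 0.08 -0.   -0.01] w 0.0252
shift cm [-3.01 -0.05 -0.04] rot [-0.01  0.01 -0.03] j [ 0.44  0.02 -0.17  1.39 -0.    2.13]
```

>>> play_rows(
  increments=[
    [[-1.2,0,0,0,0,0,2.0],[-2.4,-0.05,0,0,0,0,2.0],[-3.1,-0.08,0,0,0,0,2.0],[-3.1,-0.08,0,0,0,0,2.0],[-3.1,-0.08,0,0,0,0,2.0]],
  ],
)

```text
time: 21.48
position: [0.4259, 0.245, 0.0821]
eef_rot: [0.748, 0.663, 0.0, -0.0]
force: [-0.6, -1.3, -3.2]
gripper_width: 0.0251
```

```bash
python3 tgt.py .4259 .2442 .077 83; python3 - <<'E'
from h import *
a=cam('wrist')['img'];b=cam('scene')['img']
cv2.imwrite('pics/l5.png',np.hstack([cv2.resize(a[100:340,130:390],(400,369)),cv2.resize(b[220:330,180:300],(400,369))]))
E
```

```text
t 21.475 pos [0.4259 0.245  0.0821] F [-0.65 -1.29 -3.22] M [0.01 0.02 0.04] w 0.0251
shift cm [-0.08  0.01  0.51] rot [ 0.01 -0.02  0.09] j [ 0.39 -0.03 -0.22  1.39  0.    2.08]
```

View pics/l5.png

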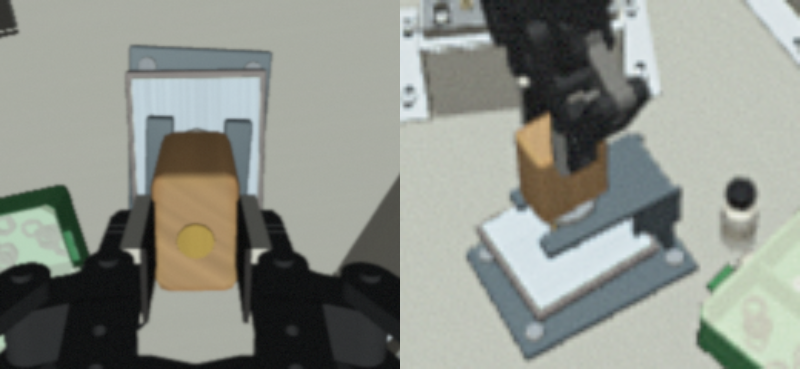

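Same view as when it was first lifted. Lower until the collar takes the weight.

>>> play_rows(
  increments=[
    [[-0.05,0,0.25,0,0,0,2.0],[-0.05,0,0.45,0,0,0,2.0],[-0.05,0,0.45,0,0,0,2.0],[-0.05,0,0.45,0,0,0,2.0]],
  ],
)

```text
time: 22.08
position: [0.4257, 0.2444, 0.0778]
eef_rot: [0.748, 0.663, 0.0, -0.0]
force: [-0.3, 0.7, -0.6]
gripper_width: 0.0251
```

```bash
python3 tgt.py .4259 .2442 .077 83
```

```text
t 22.075 pos [0.4257 0.2444 0.0778] F [-0.3   0.68 -0.63] M [ 0.04  0.19 -0.01] w 0.0251
shift cm [-0.02  0.02  0.08] rot [ 0.01 -0.02  0.09] j [ 0.38 -0.03 -0.22  1.38  0.    2.08]
```

>>> play_rows(
  increments=[
    [[0,0,0.02,0,0,0,3.5],[0,0,0.02,0,0,0,5],[0,0,0.02,0,0,0,8],[0,0,0.02,0,0,0,8],[0,0,0.02,0,0,0,8]],
  ],
  grip_force=20,
)

```text
time: 22.7
position: [0.4258, 0.2443, 0.0775]
eef_rot: [0.748, 0.663, 0.0, 0.0]
force: [-0.2, 1.0, -0.0]
gripper_width: 0.0803
```

```bash
python3 tgt.py .4259 .2442 .077 83; python3 hand.py
```

```text
t 22.7 pos [0.4258 0.2443 0.0775] F [-0.23  0.97 -0.  ] M [ 0.02 -0.02  0.01] w 0.0803
shift cm [-0.01  0.01  0.05] rot [ 0.01 -0.    0.09] j [ 0.38 -0.03 -0.22  1.38 -0.    2.08]
[ 229  212   56   77 3976] [257.277666   250.36016097]
3976 ((425.470703125, 244.1506805419922), (40.515384674072266, 26.413850784301758), 84.42314910888672)
```

Released; handle still at (425.5, 244.2) as before. Retreat straight up.

>>> play_rows(
  increments=[
    [[0,0,-3,0,0,0,8],[0,0,-7,0,0,0,8],[0,0,-11,0,0,0,8],[0,0,-13,0,0,0,8],[0,0,-13,0,0,0,8]],
  ],
)

```text
time: 23.38
position: [0.427, 0.2448, 0.2096]
eef_rot: [0.748, 0.663, 0.002, 0.001]
force: [-0.0, 0.1, 0.4]
gripper_width: 0.0799
```

>>> play_rows(
  increments=[
    [[-5,0,0,0,0,0,8],[-10,0,0,0,0,0,8],[-15,0,0,0,0,0,8],[-20,0,0,0,0,0,8],[-20,0,0,0,0,0,8]],
  ],
)

```text
time: 24.0
position: [0.4006, 0.0432, 0.2058]
eef_rot: [0.75, 0.661, -0.001, -0.001]
force: [-0.2, 0.9, -0.3]
gripper_width: 0.0799
```

```bash
python3 - <<'E'
from fit import *
s=sense(); print(s['time'],s['position'],s['joint_vel'].round(3),s['force'].round(1))
for n in ['top','scene']:
    c=cam(n); X=pts(c); z=X[...,2]; hsv=cv2.cvtColor(c['img'],cv2.COLOR_BGR2HSV)
    m=(hsv[...,1]>90)&(z>.114)&(z<.128)&(np.hypot(X[...,0]-.425,X[...,1]-.244)<.05); P=X[m]*1000
    print(n,'handle',cv2.minAreaRect(P[:,:2].astype(np.float32)),np.median(P[:,2]))
    x,y=X[...,0],X[...,1]
    for nm,p0 in [('red',(.756,-.045)),('black',(.384,.154))]:
        f=(np.hypot(x-p0[0],y-p0[1])<.025)&(z>.038)&(z<.056); print(nm,np.nanmedian(X[f],0).round(4))
    a=c['img']
    if n=='top':
        th=np.radians(12.7);dx=x-.6689;dy=y+.0184;A=(dx*np.cos(th)+dy*np.sin(th))*1000;B=(-dx*np.sin(th)+dy*np.cos(th))*1000
        m=(abs(A)<36)&(B<40)&(B>-50); print('pocket top above floor mm',(np.nanpercentile(z[m],[50,99,100])*1000-8).round(1))
        t=cv2.resize(a[95:305,120:355],None,fx=2.5,fy=2.5)
    else: u=cv2.resize(a[120:330,180:300],(300,525))
cv2.imwrite('pics/end.png',np.hstack([t[:480,:500],u[:480]]))
E
```

```text
24.0 [0.40063242 0.04316845 0.20577584] [ 0.067  0.016  0.019 -0.005  0.038  0.03 ] [-0.2  0.9 -0.3]
top handle ((427.01483154296875, 242.62643432617188), (40.6520881652832, 27.51671600341797), 84.17577362060547) 121.43513341304185
red [ 0.7573 -0.0448  0.0458]
black [0.3819 0.1566 0.0467]
pocket top above floor mm [22.1 26.2 27.3]
scene handle ((422.78900146484375, 244.5196075439453), (38.56624221801758, 25.739898681640625), 85.47102355957031) 120.54802506293552
red [ 0.7532 -0.0448  0.0445]
black [0.3781 0.1573 0.0453]
```

View pics/end.png

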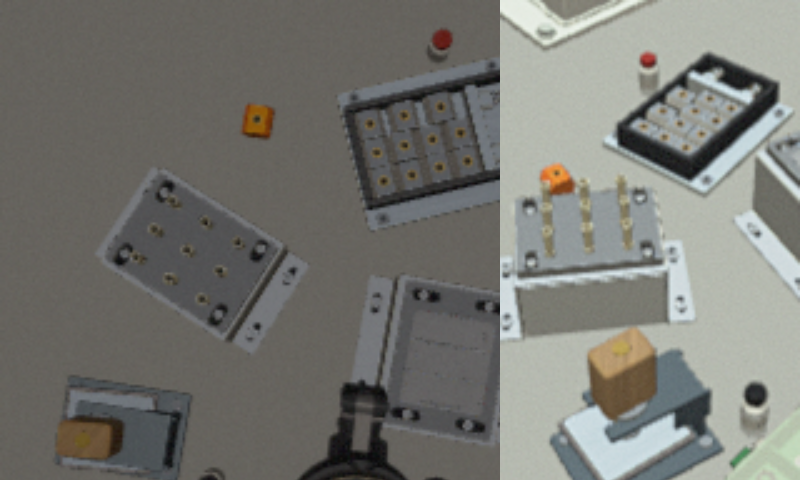

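>>> play_rows(
  increments=[
    [[0,0,0,0,0,0,8],[0,0,0,0,0,0,8],[0,0,0,0,0,0,8]],
  ],
)

```text
time: 24.48
position: [0.4017, 0.0465, 0.2073]
eef_rot: [0.748, 0.664, -0.0, -0.0]
force: [0.0, -1.0, -0.8]
gripper_width: 0.0796
```

```bash
python3 -c "
from cell import ctrl; print(ctrl.hand_in())"
```

```text
the job is handed in; nothing more can be done
None
```

I handed the job in at about 24.5 s. Both raised blocks are pressed level and the tamper hangs back in the fork. The hand-in gave no verdict.

- **Pressing:** The two raised blocks went down at about 8 N total on the tamper. I then held about 10 N on the level bed for over a second. That figure is the change in wrist force against the reading with the tamper hanging free. I could not measure the force on the tray itself, only infer it.
- **Blocks:** The depth map afterwards shows all eleven tops level, about 22 to 23 mm above the pocket floor. The bar moved outward.
- **Tamper:** Its handle is within about 1 mm of where it first hung, at the same height. The collar took its weight before I let go, and the arm is clear.
- **Vials:** Both measure within about 1 mm of their starting positions.
- **Disagreements:** The top and scene cameras differed by up to 4 mm in x, and the wrist camera settled this. During the push the wrist torque showed the load toward one edge of the plate. The bed still came out level.

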